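# Balance the centrifuge bucket and rack the spare weights

### The job

Trim the load on the spring scale for the centrifuge: put weights on its pan or take them off, leaving the bucket standing on it, until the pointer rests between the upper and lower tabs of the steel gauge stand beside it. Stand every weight that is not on the pan neatly in the tray, one to a ring and centred on it, big weights in big rings and small ones in small rings. All weights end upright, those on the pan standing directly on it, and the gauge and the other things on the bench stay where they are.

Things in the scene. Friction and masses are not known exactly. Their poses are not given: they have to be found in the camera images.
- pan (a joint): Reading of the spring scale: how far its pan has sunk from empty, in m (0 empty, 0.09 at its lower stop). It sinks 8 mm for every 100 g on it (spring about 123 N/m, damped, settles within a second) and stays level wherever the load stands.
- scale: White fixed base of the spring scale, 200 x 130 x 28 mm; origin under its centre on the bench, x along the pan's long side towards the gauge. It stands left or right on the bench.
- pan_top (a point): Centre of the upper face of the aluminium pan, 140 mm above the bench when empty; axes as the scale's. The pan is 230 mm (x) by 150 mm (y), with a rim 8 mm high and 3 mm thick. The bucket stands at its +x end, about 75 mm from the centre; one big and one small weight start at the other end. The rest of the pan is free for weights.
- pointer (a point): Tip of the pan's black pointer, on the pan's +x side, 157 mm from the pan's centre; it moves with the pan; height 137 mm above the bench less the reading.
- tray: Flat white tray, fixed, 280 mm (x) by 140 mm (y); origin under its centre on the bench; floor 6 mm above the bench, rim 10 mm above the bench. On its floor are two rows of printed grey rings along x: three big ones (50 mm across) centred at y = +33 mm and x = -80, 0 and +80 mm in the tray's frame, and five small ones (36 mm across) centred at y = -33 mm and x = -104, -52, 0, +52 and +104 mm.
- big1: Big steel weight, about 200 g (up to 7 % off): squat upright cylinder 44 mm in diameter and 18 mm high, with a neck and a round black grip knob 18 mm in diameter, from 22 to 36 mm above the underside. Origin: centre of the underside, z up. Always there; starts on the pan.
- big2: Big steel weight, about 200 g (up to 7 % off): squat upright cylinder 44 mm in diameter and 18 mm high, with a neck and a round black grip knob 18 mm in diameter, from 22 to 36 mm above the underside. Origin: centre of the underside, z up. Starts on the bench; may be absent.
- big3: Big steel weight, about 200 g (up to 7 % off): squat upright cylinder 44 mm in diameter and 18 mm high, with a neck and a round black grip knob 18 mm in diameter, from 22 to 36 mm above the underside. Origin: centre of the underside, z up. Starts on the bench; may be absent.
- small1: Small steel weight, about 100 g (up to 7 % off): squat upright cylinder 30 mm in diameter and 14 mm high, with a neck and a round black grip knob 18 mm in diameter, from 18 to 32 mm above the underside. Origin: centre of the underside, z up. Always there; starts on the pan.
- small2: Small steel weight, about 100 g (up to 7 % off): squat upright cylinder 30 mm in diameter and 14 mm high, with a neck and a round black grip knob 18 mm in diameter, from 18 to 32 mm above the underside. Origin: centre of the underside, z up. Starts on the bench; may be absent.
- small3: Small steel weight, about 100 g (up to 7 % off): squat upright cylinder 30 mm in diameter and 14 mm high, with a neck and a round black grip knob 18 mm in diameter, from 18 to 32 mm above the underside. Origin: centre of the underside, z up. Starts on the bench; may be absent.
- small4: Small steel weight, about 100 g (up to 7 % off): squat upright cylinder 30 mm in diameter and 14 mm high, with a neck and a round black grip knob 18 mm in diameter, from 18 to 32 mm above the underside. Origin: centre of the underside, z up. Starts on the bench; may be absent.
- small5: Small steel weight, about 100 g (up to 7 % off): squat upright cylinder 30 mm in diameter and 14 mm high, with a neck and a round black grip knob 18 mm in diameter, from 18 to 32 mm above the underside. Origin: centre of the underside, z up. Starts on the bench; may be absent.
- gauge_tall: Setting gauge, a loose steel stand at the pan's +x end, not to be shifted: foot 44 x 60 mm, column, and at its top two thin level tabs, one over the other, around the pointer's tip. Origin: underside, below the tip; the middle of the tabs' gap, where the pointer should stand, is 106 mm above it. Gap 12.5 mm high, pointer 2.5 mm thick. One of three gauges (106, 72, 64 mm) is there.
- gauge_mid: Setting gauge, a loose steel stand at the pan's +x end, not to be shifted: foot 44 x 60 mm, column, and at its top two thin level tabs, one over the other, around the pointer's tip. Origin: underside, below the tip; the middle of the tabs' gap, where the pointer should stand, is 72 mm above it. Gap 12.5 mm high, pointer 2.5 mm thick. One of three gauges (106, 72, 64 mm) is there.
- gauge_short: Setting gauge, a loose steel stand at the pan's +x end, not to be shifted: foot 44 x 60 mm, column, and at its top two thin level tabs, one over the other, around the pointer's tip. Origin: underside, below the tip; the middle of the tabs' gap, where the pointer should stand, is 64 mm above it. Gap 12.5 mm high, pointer 2.5 mm thick. One of three gauges (106, 72, 64 mm) is there.
- bucket: Closed grey centrifuge bucket with a white cap, 62 mm in diameter, 59 mm high, about 300 g; stands on the pan. Origin: centre of its underside.
- jar: Bystander: capped jar, 44 mm in diameter, 55 mm high, standing on the bench among the weights. Origin: centre of the underside.
- tape_roll: Bystander: roll of label tape lying flat among the weights, 52 mm across, 28 mm hole, 18 mm high. Origin: centre of the underside.
- pipette_bulb: Bystander: grey rubber pipette bulb, 52 mm across, 70 mm high, standing on the bench. Origin: centre of the underside.

How it is judged (in metres and radians):
At the end, for the whole second after the job is handed in: The pan rests with its pointer within 5 mm in height of the middle of the gauge's gap; the bucket stands on the pan; every weight is upright (0.15 rad) and at rest, directly on the pan or on the tray within 9 mm, along and across, of the centre of a ring of its size (z of pointer in the frame of gauge_tall between 0.101 and 0.111 m and z of pointer in the frame of gauge_mid between 0.067 and 0.077 m and z of pointer in the frame of gauge_short between 0.059 and 0.069 m and velocity of joint pan between -0.01 and 0.01 m/s and ((x of big1 in the frame of pan_top between -0.115 and 0.115 m and y of big1 in the frame of pan_top between -0.075 and 0.075 m and z of big1 in the frame of pan_top between -0.005 and 0.01 m) or (x of big1 in the frame of tray between -0.089 and -0.071 m and y of big1 in the frame of tray between 0.024 and 0.042 m and z of big1 in the frame of tray between 0.001 and 0.013 m) or (x of big1 in the frame of tray between -0.009 and 0.009 m and y of big1 in the frame of tray between 0.024 and 0.042 m and z of big1 in the frame of tray between 0.001 and 0.013 m) or (x of big1 in the frame of tray between 0.071 and 0.089 m and y of big1 in the frame of tray between 0.024 and 0.042 m and z of big1 in the frame of tray between 0.001 and 0.013 m)) and angle between each of big1, big2, big3, small1, small2, small3, small4, small5, bucket's own z axis and vertical below 0.15 rad and linear speed of each of big1, big2, big3, small1, small2, small3, small4, small5 below 0.03 m/s and ((x of big2 in the frame of pan_top between -0.115 and 0.115 m and y of big2 in the frame of pan_top between -0.075 and 0.075 m and z of big2 in the frame of pan_top between -0.005 and 0.01 m) or (x of big2 in the frame of tray between -0.089 and -0.071 m and y of big2 in the frame of tray between 0.024 and 0.042 m and z of big2 in the frame of tray between 0.001 and 0.013 m) or (x of big2 in the frame of tray between -0.009 and 0.009 m and y of big2 in the frame of tray between 0.024 and 0.042 m and z of big2 in the frame of tray between 0.001 and 0.013 m) or (x of big2 in the frame of tray between 0.071 and 0.089 m and y of big2 in the frame of tray between 0.024 and 0.042 m and z of big2 in the frame of tray between 0.001 and 0.013 m)) and ((x of big3 in the frame of pan_top between -0.115 and 0.115 m and y of big3 in the frame of pan_top between -0.075 and 0.075 m and z of big3 in the frame of pan_top between -0.005 and 0.01 m) or (x of big3 in the frame of tray between -0.089 and -0.071 m and y of big3 in the frame of tray between 0.024 and 0.042 m and z of big3 in the frame of tray between 0.001 and 0.013 m) or (x of big3 in the frame of tray between -0.009 and 0.009 m and y of big3 in the frame of tray between 0.024 and 0.042 m and z of big3 in the frame of tray between 0.001 and 0.013 m) or (x of big3 in the frame of tray between 0.071 and 0.089 m and y of big3 in the frame of tray between 0.024 and 0.042 m and z of big3 in the frame of tray between 0.001 and 0.013 m)) and ((x of small1 in the frame of pan_top between -0.115 and 0.115 m and y of small1 in the frame of pan_top between -0.075 and 0.075 m and z of small1 in the frame of pan_top between -0.005 and 0.01 m) or (x of small1 in the frame of tray between -0.113 and -0.095 m and y of small1 in the frame of tray between -0.042 and -0.024 m and z of small1 in the frame of tray between 0.001 and 0.013 m) or (x of small1 in the frame of tray between -0.061 and -0.043 m and y of small1 in the frame of tray between -0.042 and -0.024 m and z of small1 in the frame of tray between 0.001 and 0.013 m) or (x of small1 in the frame of tray between -0.009 and 0.009 m and y of small1 in the frame of tray between -0.042 and -0.024 m and z of small1 in the frame of tray between 0.001 and 0.013 m) or (x of small1 in the frame of tray between 0.043 and 0.061 m and y of small1 in the frame of tray between -0.042 and -0.024 m and z of small1 in the frame of tray between 0.001 and 0.013 m) or (x of small1 in the frame of tray between 0.095 and 0.113 m and y of small1 in the frame of tray between -0.042 and -0.024 m and z of small1 in the frame of tray between 0.001 and 0.013 m)) and ((x of small2 in the frame of pan_top between -0.115 and 0.115 m and y of small2 in the frame of pan_top between -0.075 and 0.075 m and z of small2 in the frame of pan_top between -0.005 and 0.01 m) or (x of small2 in the frame of tray between -0.113 and -0.095 m and y of small2 in the frame of tray between -0.042 and -0.024 m and z of small2 in the frame of tray between 0.001 and 0.013 m) or (x of small2 in the frame of tray between -0.061 and -0.043 m and y of small2 in the frame of tray between -0.042 and -0.024 m and z of small2 in the frame of tray between 0.001 and 0.013 m) or (x of small2 in the frame of tray between -0.009 and 0.009 m and y of small2 in the frame of tray between -0.042 and -0.024 m and z of small2 in the frame of tray between 0.001 and 0.013 m) or (x of small2 in the frame of tray between 0.043 and 0.061 m and y of small2 in the frame of tray between -0.042 and -0.024 m and z of small2 in the frame of tray between 0.001 and 0.013 m) or (x of small2 in the frame of tray between 0.095 and 0.113 m and y of small2 in the frame of tray between -0.042 and -0.024 m and z of small2 in the frame of tray between 0.001 and 0.013 m)) and ((x of small3 in the frame of pan_top between -0.115 and 0.115 m and y of small3 in the frame of pan_top between -0.075 and 0.075 m and z of small3 in the frame of pan_top between -0.005 and 0.01 m) or (x of small3 in the frame of tray between -0.113 and -0.095 m and y of small3 in the frame of tray between -0.042 and -0.024 m and z of small3 in the frame of tray between 0.001 and 0.013 m) or (x of small3 in the frame of tray between -0.061 and -0.043 m and y of small3 in the frame of tray between -0.042 and -0.024 m and z of small3 in the frame of tray between 0.001 and 0.013 m) or (x of small3 in the frame of tray between -0.009 and 0.009 m and y of small3 in the frame of tray between -0.042 and -0.024 m and z of small3 in the frame of tray between 0.001 and 0.013 m) or (x of small3 in the frame of tray between 0.043 and 0.061 m and y of small3 in the frame of tray between -0.042 and -0.024 m and z of small3 in the frame of tray between 0.001 and 0.013 m) or (x of small3 in the frame of tray between 0.095 and 0.113 m and y of small3 in the frame of tray between -0.042 and -0.024 m and z of small3 in the frame of tray between 0.001 and 0.013 m)) and ((x of small4 in the frame of pan_top between -0.115 and 0.115 m and y of small4 in the frame of pan_top between -0.075 and 0.075 m and z of small4 in the frame of pan_top between -0.005 and 0.01 m) or (x of small4 in the frame of tray between -0.113 and -0.095 m and y of small4 in the frame of tray between -0.042 and -0.024 m and z of small4 in the frame of tray between 0.001 and 0.013 m) or (x of small4 in the frame of tray between -0.061 and -0.043 m and y of small4 in the frame of tray between -0.042 and -0.024 m and z of small4 in the frame of tray between 0.001 and 0.013 m) or (x of small4 in the frame of tray between -0.009 and 0.009 m and y of small4 in the frame of tray between -0.042 and -0.024 m and z of small4 in the frame of tray between 0.001 and 0.013 m) or (x of small4 in the frame of tray between 0.043 and 0.061 m and y of small4 in the frame of tray between -0.042 and -0.024 m and z of small4 in the frame of tray between 0.001 and 0.013 m) or (x of small4 in the frame of tray between 0.095 and 0.113 m and y of small4 in the frame of tray between -0.042 and -0.024 m and z of small4 in the frame of tray between 0.001 and 0.013 m)) and ((x of small5 in the frame of pan_top between -0.115 and 0.115 m and y of small5 in the frame of pan_top between -0.075 and 0.075 m and z of small5 in the frame of pan_top between -0.005 and 0.01 m) or (x of small5 in the frame of tray between -0.113 and -0.095 m and y of small5 in the frame of tray between -0.042 and -0.024 m and z of small5 in the frame of tray between 0.001 and 0.013 m) or (x of small5 in the frame of tray between -0.061 and -0.043 m and y of small5 in the frame of tray between -0.042 and -0.024 m and z of small5 in the frame of tray between 0.001 and 0.013 m) or (x of small5 in the frame of tray between -0.009 and 0.009 m and y of small5 in the frame of tray between -0.042 and -0.024 m and z of small5 in the frame of tray between 0.001 and 0.013 m) or (x of small5 in the frame of tray between 0.043 and 0.061 m and y of small5 in the frame of tray between -0.042 and -0.024 m and z of small5 in the frame of tray between 0.001 and 0.013 m) or (x of small5 in the frame of tray between 0.095 and 0.113 m and y of small5 in the frame of tray between -0.042 and -0.024 m and z of small5 in the frame of tray between 0.001 and 0.013 m)) and x of bucket in the frame of pan_top between -0.115 and 0.115 m and y of bucket in the frame of pan_top between -0.075 and 0.075 m and z of bucket in the frame of pan_top between -0.005 and 0.01 m); the robot touches nothing.
It fails at once if the bucket is tipped or leaves the pan (angle between bucket's own z axis and vertical above 0.5 rad or horizontal distance between bucket and pan_top above 0.15 m).
It fails at once if the gauge is shifted by more than 15 mm or tipped (distance of any of gauge_tall, gauge_mid, gauge_short from where it was at the start of the episode above 0.015 m or angle between any of gauge_tall, gauge_mid, gauge_short's own z axis and vertical above 0.15 rad).
It fails at once if a bystander is shoved more than 6 cm away or knocked over (distance of any of jar, tape_roll, pipette_bulb from where it was at the start of the episode above 0.06 m or angle between any of jar, tape_roll, pipette_bulb's own z axis and vertical above 0.7 rad).
Of gauge_tall, gauge_mid, gauge_short only 1 to 1 are there at a start; the rules pass over those that are not, and their reading is None.
Of big2, big3, small2, small3, small4, small5 only 4 to 6 are there at a start; the rules pass over those that are not, and their reading is None.
At some moment in a run one of big2, big3, small2, small3, small4, small5 may be knocked a few centimetres aside while the robot is not near it.
It also fails if it takes over 210 s, if anything falls off the work surface, if the arm or the gripper's body presses on something with over 40 N, if the wrist force passes 120 N, or if a joint passes its speed limit or range.

### The arm

A 6-joint arm with a two-finger parallel gripper is mounted at the origin on the work surface. World frame = base frame: x ahead of the robot, y to its left, z up, the work surface at z = 0. Lengths are in mm, angles in rad, forces in N, time in s.
With the tool pointing down it reaches from about 275 to 750 mm from the base axis. Payload 10.2 kg.
Tool frame: the origin (TCP) lies midway between the tips of the shut fingers; the grasp point (between the pads) lies grasp_offset behind it (grasp_offset is the distance from the TCP to the grasp point, in mm); x points along the fingers, z is the direction in which the jaws open and shut, and the axes are right-handed (so a half turn about x gives the same grasp; the last joint's range is limited). The gripper opens to 85 mm and grips with 20 to 120 N. Pads are 22 mm wide; open, the fingers measure 114 mm over their backs; the gripper's body (76 mm by 85 mm) begins 54 mm behind the grasp point. The pads swing forward as they close: fully open they stand 13 mm farther back than shut.
Start: joints at [-1.527, 0.313, 1.498, -0, 1.331, -0.223], TCP at [138.401, -506.435, 231.294] pointing down, gripper open.
Joint ranges: [-2.94, 2.94], [-0.97, 2.17], [0.19, 2.56], [-1.23, 4.37], [0.02, 3.11], [-2.88, 2.88]. Speed limits (rad/s): [2.39, 2.39, 3.01, 3.14, 3.14, 3.14].

### API

Orientations are given as a unit quaternion [w, x, y, z].
In Python, from rig import sense, capture, calibration, finish_job, grasp_offset gives the robot as it stands.
- The arm moves only by the shell command python3 -m jog 'ROWS' [FORCE]. ROWS is JSON, a list of rows, each an object with "linear": the shift along the tool's x, y, z scaled (see below), a list of three; "rotation": the turn, a rotation vector about the tool's x, y, z scaled (see below), a list of three; "grip": the finger opening in mm, from 0 to 85.4. A call has 1 to 20 rows; each row is the pose to reach, as a shift and turn from the pose measured when the call began, along the tool's axes at that moment; what a row does not reach only later rows make up. The controller multiplies each number of a shift by 0.3 m and each number of a turn by 0.5 rad. A row lasts 1/12 s, in which the tool goes at most 41.7 mm and 7.16 degrees, less where a joint would pass 70% of its speed; a pose out of reach is approached as far as the arm can. A call with a number of a shift or a turn outside -1 to 1 is refused whole. A call with a gripper value outside its range is refused whole. The fingers move at their own pace and stop on an object; FORCE is the grip in N (left out, the last holds). Time passes only in rows, so rows that repeat a pose let the fingers close. It gives the time, the measured TCP pose, the force and the opening at its end, in the units of the state.
- sense(): the state, without advancing time (a new reading comes with each control period).
- capture(name): name is "side" or "top" or "wrist"; returns (picture, depth): 384x512x3 uint8, red, green, blue; 384x512 float32, mm along the optical axis (not along the pixel's ray), 0 where there is no reading.
- calibration(name): a dict with "intrinsics" (3x3 intrinsics, pixels), "world_from_camera" (4x4, takes a point from camera to world coordinates). Camera axes: x right, y up, looking along -z (the intrinsics and any distortion apply to the point x, -y, -z); pixel columns grow to the right and rows downward; lengths in mm; the calibration is good to about 2 mm. A picture is of the moment at which its call begins: read the wrist's pose just before it. calibration takes no time and is no camera call; for the wrist camera it gives the pose at the moment of the call.
- finish_job(): hands the job in, once; it reports no verdict.
The state is a dict: "time_s": time; "joints": joint angles; "dq": joint speeds; "tau": joint torques, N m; "eef_pos": TCP position; "ee_rot": TCP orientation; "force": force on the tool from outside, world axes, zero at the start; "wrist_torque": the same for the moment, N m; "grip_width": opening from 0.0 (shut) to 1.0 (fully open).
Only numpy, scipy, OpenCV 4.12 (cv2) and the standard library are available. Lean on these libraries where they do the work, as an engineer would, in place of code of your own. Each camera call takes 0.05 s, during which the arm holds its last target.

## Working session

There is one attempt and no reset: what is moved stays moved. The work goes in short steps, Python scripts to look and compute and a shell command to move; the robot and the scene stay as the last step left them, time stands still between calls to the robot, and variables do not carry over. Pictures are saved under pics/ and viewed, and the job is handed in when it is done.

```bash
ls -la; mkdir -p pics
python3 - <<'E'
from rig import *
import cv2,json
import rig
print(sense()); print(grasp_offset)
for n in ("top","side","wrist"):
    c=calibration(n); print(n,c)
    p,d=capture(n); cv2.imwrite(f"pics/{n}0.png",p[:,:,::-1])
E
```

```text
total 12
drwxr-xr-x  3 agent agent 4096 Dec  5 22:09 .
drwxr-xr-x 23 root  root  4096 Dec  5 22:09 ..
drwxr-xr-x  2 agent agent 4096 Dec  5 22:09 pics
{'time_s': 0.0, 'joints': array([-1.52740701e+00,  3.13471061e-01,  1.49841758e+00,  7.41459585e-06,
        1.33097232e+00, -2.23380708e-01]), 'dq': array([-3.96592780e-04, -5.56741131e-05, -1.43170659e-03, -4.91041719e-04,
        1.75209486e-03, -1.92910358e-04]), 'tau': array([ 1.71507641e-04, -4.12271833e+01, -2.59743458e+01, -1.21250423e-04,
        4.12200388e-03,  7.57516290e-06]), 'eef_pos': array([ 138.38807521, -506.18181034,  230.7316298 ]), 'ee_rot': array([ 0.56176779,  0.42941011,  0.56233847, -0.42871827]), 'force': array([-0.75369813,  0.69466895,  0.38844068]), 'wrist_torque': array([ 0.00617513,  0.01589846, -0.03249062]), 'grip_width': 1.0043832680671956}
18.700000000000003
top {'intrinsics': array([[380.3617643 ,   0.        , 251.53736806],
       [  0.        , 380.3617643 , 189.09541365],
       [  0.        ,   0.        ,   1.        ]]), 'world_from_camera': array([[ 1.02813152e-02,  9.96711836e-01, -8.037294
[... 667 characters left out ...]
.40833873e-03,  7.37766206e-01,  6.75052017e-01,
         7.64248245e+02],
       [ 0.00000000e+00,  0.00000000e+00,  0.00000000e+00,
         1.00000000e+00]])}
wrist {'intrinsics': array([[313.41261076,   0.        , 257.46231485],
       [  0.        , 313.41261076, 187.48717165],
       [  0.        ,   0.        ,   1.        ]]), 'world_from_camera': array([[ 2.63967102e-01,  9.31566520e-01,  2.50010377e-01,
         1.99874327e+02],
       [-9.64529981e-01,  2.55432026e-01,  6.66062771e-02,
        -4.89905533e+02],
       [-1.81247938e-03, -2.58724370e-01,  9.65949489e-01,
         3.74019414e+02],
       [ 0.00000000e+00,  0.00000000e+00,  0.00000000e+00,
         1.00000000e+00]])}
```

View pics/top0.png

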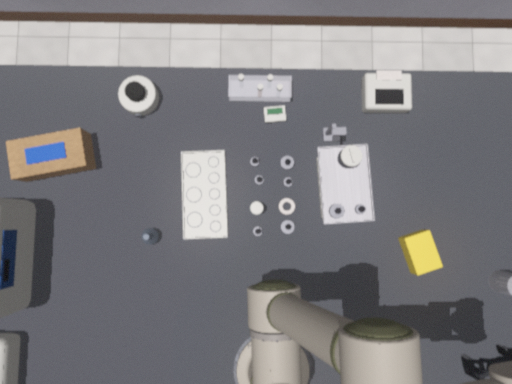

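View pics/side0.png

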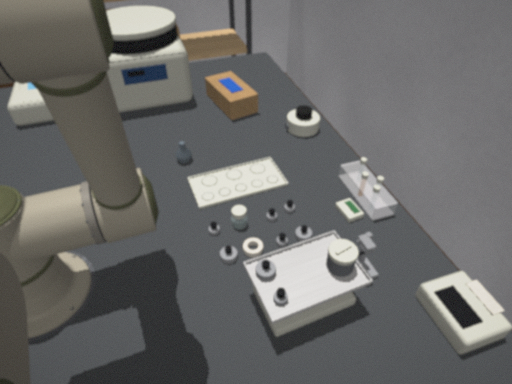

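View pics/wrist0.png

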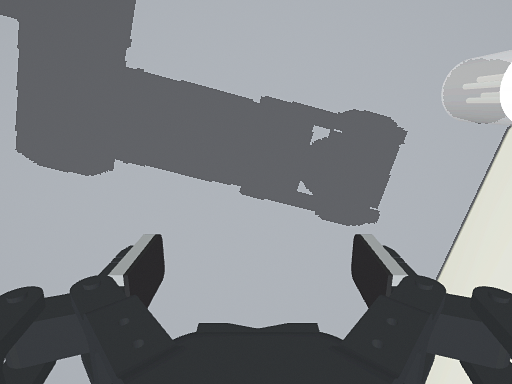

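```bash
cat > h.py <<'E'
from rig import *
import numpy as np, cv2
from scipy.spatial.transform import Rotation as R
def ray(c,u,v):
    K=c["intrinsics"];T=c["world_from_camera"]
    d=np.array([(u-K[0,2])/K[0,0],-(v-K[1,2])/K[1,1],-1.]); return T[:3,3],T[:3,:3]@d
def onplane(c,u,v,z):
    o,d=ray(c,u,v); return o+d*(z-o[2])/d[2]
def cloud(c,D):
    v,u=np.mgrid[0:D.shape[0],0:D.shape[1]]
    K=c["intrinsics"];T=c["world_from_camera"]
    P=np.stack([(u-K[0,2])/K[0,0]*D,-(v-K[1,2])/K[1,1]*D,-D],-1)
    return P@T[:3,:3].T+T[:3,3]
def proj(c,p):
    K=c["intrinsics"];T=c["world_from_camera"]
    q=T[:3,:3].T@(np.asarray(p,float)-T[:3,3]); return K[0,0]*q[0]/-q[2]+K[0,2], K[1,1]*-q[1]/-q[2]+K[1,2]
def tool():
    s=sense(); q=s["ee_rot"]; return s["eef_pos"],R.from_quat([q[1],q[2],q[3],q[0]]),s
def goto(x,y,z,yaw=None):
    """print linear (x,y,z) scaled, rotation scaled to reach TCP target w/ tool x down, jaw axis (tool z) at world yaw"""
    p,r,s=tool()
    lin=r.inv().apply(np.array([x,y,z])-p)/300
    M=r.as_matrix()
    best=None
    out=[]
    if yaw is None: yaw=np.arctan2(M[1,2],M[0,2])
    zc=np.array([np.cos(yaw),np.sin(yaw),0]); xc=np.array([0,0,-1.]); yc=np.cross(zc,xc)
    r2=R.from_matrix(np.stack([xc,yc,zc],1)); rv=(r.inv()*r2).as_rotvec()/0.5
    print("p",p.round(1),"lin",lin.round(4),"rot",rv.round(4),"F",s["force"].round(1),"g",round(s["grip_width"],3),"t",round(s["time_s"],2),"q6",s["joints"][5].round(2))
E
python3 - <<'E'
from h import *
s=tool(); print(s[1].as_matrix().round(3))
for n,b in (("top",(110,240,170,390)),("side",(140,330,170,400))):
    p,D=capture(n); np.save(f"{n}0.npy",D)
    cr=p[b[0]:b[1],b[2]:b[3]]; cv2.imwrite(f"pics/{n}1.png",cv2.resize(cr,None,fx=3.4,fy=3.4,interpolation=cv2.INTER_CUBIC)[:,:,::-1])
    c=calibration(n)
    if n=="top":
        for nm,u,v,z in (("s",255,161,14),("s",259,180,14),("s",288,182,14),("s",258,231,14),("b",288,162,18),("b",288,227,18),("pb",337,211,110),("ps",361,209,110),("bk",351,157,150),("g",335,132,90)):
            print(nm,onplane(c,u,v,z).round(0), cloud(c,D)[v,u].round(0))
E
```

```text
[[-0.     0.965  0.264]
 [ 0.001  0.264 -0.965]
 [-1.     0.    -0.001]]
s [652.  62.  14.] [650.  62.  28.]
s [591.  49.  14.] [589.  49.  31.]
s [585. -44.  14.] [584. -42.  31.]
s [428.  50.  14.] [429.  51.  32.]
b [649. -44.  18.] [646. -42.  37.]
b [442. -44.  18.] [442. -42.  36.]
pb [ 492. -178.  110.] [ 491. -174.  130.]
ps [ 498. -249.  110.] [ 498. -244.  126.]
bk [ 646. -211.  150.] [ 646. -211.  149.]
g [ 732. -179.   90.] [ 726. -173.  114.]
```

View pics/top1.png

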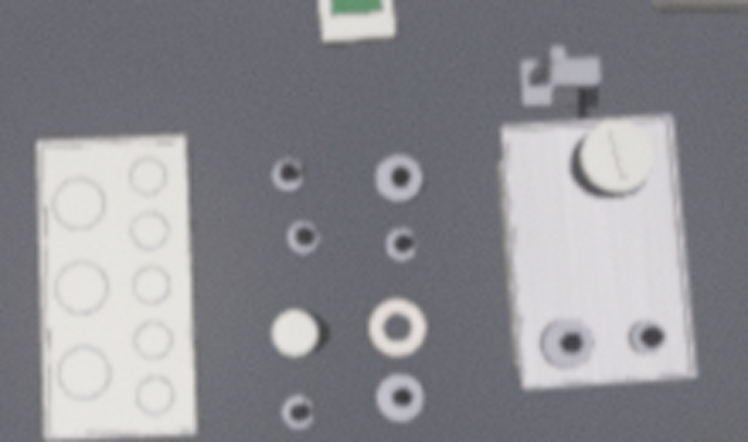

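View pics/side1.png

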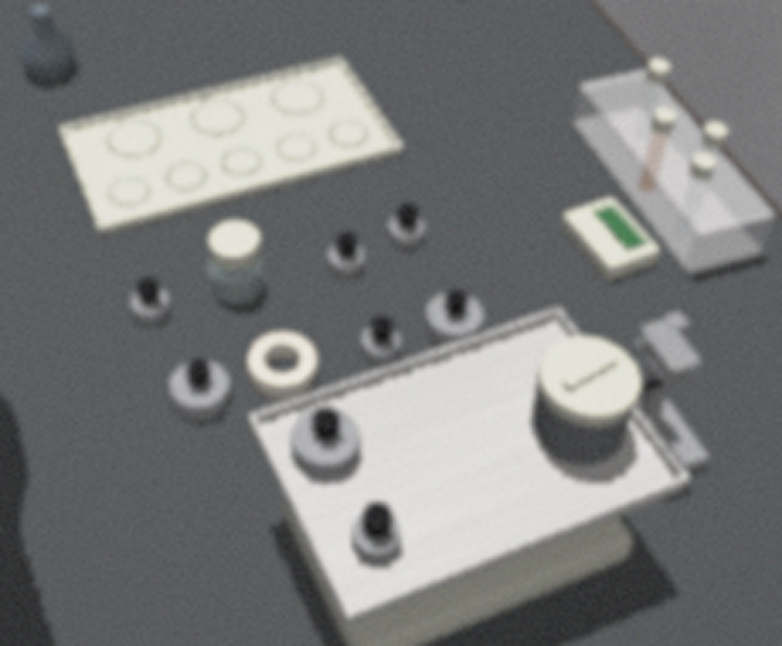

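```bash
cat > det.py <<'E'
from h import *
def knobs(p,c,box=(225,400,120,245)):
    g=p.max(2).astype(int); u0,u1,v0,v1=box
    sub=g[v0:v1,u0:u1]
    up=cv2.resize(p[v0:v1,u0:u1],None,fx=4,fy=4,interpolation=cv2.INTER_CUBIC)
    m=(up.max(2)<55).astype(np.uint8)
    n,l,st,ce=cv2.connectedComponentsWithStats(m)
    r=[]
    for i in range(1,n):
        if 60<st[i,4]<1500: r.append(((ce[i,0]-1.5)/4+u0,(ce[i,1]-1.5)/4+v0,st[i,4]/16))
    return r
def tray(p,c):
    u0,u1,v0,v1=165,240,135,255
    up=cv2.resize(p[v0:v1,u0:u1],None,fx=4,fy=4,interpolation=cv2.INTER_CUBIC)
    m=(up.min(2)>130).astype(np.uint8)
    cs,_=cv2.findContours(m,cv2.RETR_EXTERNAL,cv2.CHAIN_APPROX_NONE); cs=max(cs,key=cv2.contourArea)
    pts=np.array([onplane(c,(q[0][0]-1.5)/4+u0,(q[0][1]-1.5)/4+v0,9)[:2] for q in cs],np.float32)
    return cv2.minAreaRect(pts)
if __name__=="__main__":
    p,D=capture("top"); c=calibration("top")
    for u,v,a in knobs(p,c):
        zz=[onplane(c,u,v,z)[:2].round(1) for z in (28,33,122)]
        print(round(u,1),round(v,1),round(a,1),*zz, np.percentile(cloud(c,D)[int(v)-1:int(v)+3,int(u)-1:int(u)+3,2],[20,50,80]).round(0))
    print(tray(p,c))
    Z=cloud(c,D)[120:142,318:352,2]; print(Z[::2,::2].round(0).astype(int))
    # rings
    up=cv2.resize(p[135:255,165:240],None,fx=6,fy=6,interpolation=cv2.INTER_CUBIC)
    g=cv2.cvtColor(up,cv2.COLOR_RGB2GRAY)
    H=cv2.HoughCircles(cv2.GaussianBlur(g,(5,5),0),cv2.HOUGH_GRADIENT,1,60,param1=60,param2=18,minRadius=28,maxRadius=60)
    if H is not None:
        for x,y,r in H[0]: print(onplane(c,(x-2.5)/6+165,(y-2.5)/6+135,6)[:2].round(1), (r/6/380*1210).round(1))
E
python3 det.py
```

```text
((544.9795532226562, 225.67701721191406), (288.722412109375, 147.55978393554688), 2.9158835411071777)
[[ -4   1  -6  -3   0  -4   2  -3  -1   2  -6  -1   1  -2  -5   0   0]
 [  1   2  -4  -3   1   1   1   0   2   3  -1   1  -2   3   0   1  -3]
 [  2  -1   1   5  -4  -7  -5 115 113  -2  -5   1   0   1   4   1   0]
 [  0  -2   1  -2   0   1  90 111 118  -2   1  -2   0   0  -2  -1  -3]
 [ -1   1   0  10  10  11  91 112 112 116 116 111 113 114  -3  -2   0]
 [ -2  -2  -1  15  15  63  86  94 113 113 110 111 116 113  -5   2  -1]
 [ -2   1  -7  14  35  65  60 101 114 112 111 111 107 116  -1  -1   1]
 [ -1  -2   3  16  29  34  15  96 113 115 110 117 114 113  -1   1  -2]
 [  1   1   0  15  14  13   8  12  15  12  12  89   2   0  -1  -2   1]
 [  1  -1   2  14  12  14  13   8  10  12  16  93  -1  -1   2  -1  -2]
 [  1   3   2  10  16  12  16  14  15  12  15  87   1   0   1  -4   1]]
```

Run:
```python
from h import *
p,D=capture("top"); c=calibration("top")
print(p[156:166,250:261].max(2)); print(p[222:232,283:293].max(2)); print(p[120:130,230:236].max(2).mean())
up=cv2.resize(p[135:255,165:240],None,fx=8,fy=8,interpolation=cv2.INTER_CUBIC)
g=cv2.cvtColor(up,cv2.COLOR_RGB2GRAY).astype(np.float32)
g=cv2.GaussianBlur(g,(0,0),3)-cv2.GaussianBlur(g,(0,0),14)
m=((g<-4)*255).astype(np.uint8); 
cs,h=cv2.findContours(m,cv2.RETR_CCOMP,cv2.CHAIN_APPROX_NONE)
for k,hh in zip(cs,h[0]):
    if hh[3]>=0 and 1200<cv2.contourArea(k)<16000:
        (x,y),(a,b),_=cv2.fitEllipse(k)
        print(onplane(c,(x-3.5)/8+165,(y-3.5)/8+135,6)[:2].round(1),round(a/8*3.18,1),round(b/8*3.18,1))
cv2.imwrite("pics/rings.png",cv2.resize(m,None,fx=.6,fy=.6))
```

```text
[[116 118 125 135 137 132 124 119 111 115 112]
 [116 132 147 140 137 133 136 134 122 113 110]
 [129 155 156 128 109 106 127 138 126 110 112]
 [144 169 146  99  79  79  96 124 118 100 106]
 [161 174 131  83  74  70  76  95 111  99 109]
 [166 178 134  85  75  67  74  95 115 106 109]
 [163 180 152 110  91  99 104 127 135 114 110]
 [150 177 175 159 145 149 154 155 147 118 113]
 [130 160 176 182 176 180 178 164 133 117 112]
 [116 129 153 166 170 168 161 135 112 112 116]]
[[185 194 197 196 194 191 191 191 187 169]
 [195 198 194 189 175 171 174 186 193 187]
 [196 197 183 165 137 120 131 163 189 193]
 [199 192 158 116  88  81  86 125 169 191]
 [200 189 141  86  72  66  72  94 150 185]
 [200 192 149  95  75  70  72 101 160 188]
 [200 194 170 126 103  95  99 133 178 191]
 [201 200 191 170 153 146 152 167 186 191]
 [194 199 198 193 188 183 185 190 193 185]
 [180 196 198 199 196 194 194 193 187 171]]
113.73333333333333
[442.8 187.2] 28.7 29.6
[463.3 254.5] 42.9 43.8
[546.8 192.8] 27.9 30.3
[598.6 195.3] 28.7 30.3
[650.3 198. ] 28.1 29.5
```

View pics/rings.png

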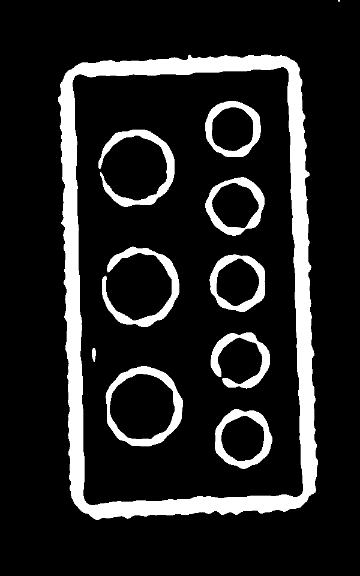

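```bash
sed -i 's/up.max(2)<55/up.max(2)<92/' det.py
python3 - <<'E'
from det import *
p,D=capture("top"); c=calibration("top")
for u,v,a in knobs(p,c):
    print(round(u,1),round(v,1),round(a,1),*[onplane(c,u,v,z)[:2].round(1) for z in (27,31,121)])
E
```

```text
342.1 139.1 35.7 [ 724.  -215.7] [ 723.1 -214.7] [ 703.5 -192.5]
254.7 160.3 12.0 [652.2  63.2] [651.6  63.2] [637.4  64.5]
287.4 161.6 12.9 [649.3 -40.9] [648.6 -40.5] [634.7 -31.4]
259.3 179.0 11.0 [592.6  48.2] [592.1  48.3] [582.4  50.6]
288.4 181.1 10.8 [586.9 -44.2] [586.5 -43.8] [577.3 -34.5]
264.6 207.7 19.1 [501.8  30.6] [501.7  30.7] [498.8  34.4]
361.3 208.6 15.8 [ 502.1 -274.5] [ 502.  -273.3] [ 499.1 -246.7]
337.6 210.4 13.9 [ 495.9 -199.7] [ 495.8 -198.7] [ 493.4 -177.8]
288.0 226.3 10.8 [444.4 -43.2] [444.5 -42.8] [445.9 -33.6]
257.9 230.8 9.9 [429.4  51.1] [429.5  51.2] [432.1  53.4]
```

```bash
python3 -c "
from h import *
goto(493.4,-177.8,180,-np.pi/2)"; python3 -m jog --help | head -20
```

```text
p [ 138.4 -506.4  231.2] lin [ 0.1709  1.4302 -0.7445] rot [ 5.336e-01 -4.000e-04  0.000e+00] F [ 0.8 -0.2 -0.4] g 1.003 t 0.4 q6 -0.22invalid input: not JSON, or not a number
```

```bash
python3 -m jog '[{"linear":[0.1,0.95,-0.5],"rotation":[0.534,0,0],"grip":42},{"linear":[0.1,0.95,-0.5],"rotation":[0.534,0,0],"grip":42},{"linear":[0.1,0.95,-0.5],"rotation":[0.534,0,0],"grip":42},{"linear":[0.1,0.95,-0.5],"rotation":[0.534,0,0],"grip":42},{"linear":[0.1,0.95,-0.5],"rotation":[0.534,0,0],"grip":42},{"linear":[0.1,0.95,-0.5],"rotation":[0.534,0,0],"grip":42},{"linear":[0.1,0.95,-0.5],"rotation":[0.534,0,0],"grip":42},{"linear":[0.1,0.95,-0.5],"rotation":[0.534,0,0],"grip":42},{"linear":[0.1,0.95,-0.5],"rotation":[0.534,0,0],"grip":42},{"linear":[0.1,0.95,-0.5],"rotation":[0.534,0,0],"grip":42},{"linear":[0.1,0.95,-0.5],"rotation":[0.534,0,0],"grip":42}]'; python3 -c "
from h import *
goto(493.4,-177.8,160,-np.pi/2)"
```

```text
time_s: 1.32
eef_pos: [373.5, -286.9, 201.3]
ee_rot: [-0.5, -0.5, -0.5, 0.5]
force: [-0.1, -0.5, -0.5]
grip_width: 0.492
p [ 373.5 -286.9  201.3] lin [ 0.1377  0.3996 -0.3639] rot [-0.0001  0.0002  0.0002] F [-0.1 -0.5 -0.5] g 0.492 t 1.32 q6 0.67
```

```bash
python3 -m jog '[{"linear":[0.138,0.4,-0.364],"rotation":[0,0,0],"grip":42},{"linear":[0.138,0.4,-0.364],"rotation":[0,0,0],"grip":42},{"linear":[0.138,0.4,-0.364],"rotation":[0,0,0],"grip":42},{"linear":[0.138,0.4,-0.364],"rotation":[0,0,0],"grip":42},{"linear":[0.138,0.4,-0.364],"rotation":[0,0,0],"grip":42},{"linear":[0.138,0.4,-0.364],"rotation":[0,0,0],"grip":42}]'
python3 - <<'E'
from h import *
goto(493.4,-177.8,160)
c=calibration("wrist");p,D=capture("wrist"); cv2.imwrite("pics/w1.png",p[:,:,::-1])
print(proj(c,(493.4,-177.8,127)))
E
```

```text
time_s: 1.82
eef_pos: [493.6, -177.8, 159.3]
ee_rot: [0.5, 0.5, 0.501, -0.5]
force: [-0.0, -0.2, -0.7]
grip_width: 0.491
p [ 493.6 -177.8  159.3] lin [-0.0025 -0.0007 -0.    ] rot [ 0.     -0.0006  0.0025] F [-0.  -0.2 -0.7] g 0.491 t 1.82 q6 1.0
(np.float64(256.30786326086076), np.float64(214.94853075778607))
```

View pics/w1.png

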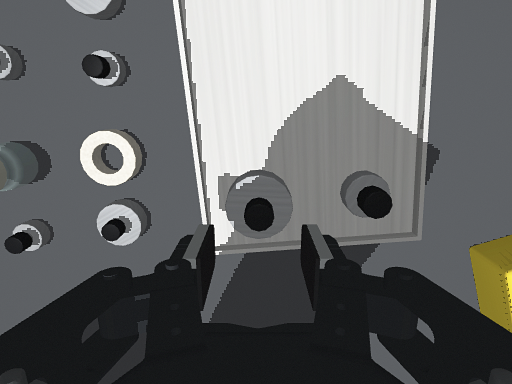

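```bash
python3 -m jog '[{"linear":[0.153,0,0],"rotation":[0,0,0],"grip":42},{"linear":[0.153,0,0],"rotation":[0,0,0],"grip":42},{"linear":[0.153,0,0],"rotation":[0,0,0],"grip":42},{"linear":[0.153,0,0],"rotation":[0,0,0],"grip":10},{"linear":[0.153,0,0],"rotation":[0,0,0],"grip":10},{"linear":[0.153,0,0],"rotation":[0,0,0],"grip":10},{"linear":[0.153,0,0],"rotation":[0,0,0],"grip":10},{"linear":[0.153,0,0],"rotation":[0,0,0],"grip":10},{"linear":[0.153,0,0],"rotation":[0,0,0],"grip":10},{"linear":[-0.1,0,0],"rotation":[0,0,0],"grip":10},{"linear":[-0.1,0,0],"rotation":[0,0,0],"grip":10},{"linear":[-0.1,0,0],"rotation":[0,0,0],"grip":10},{"linear":[-0.1,0,0],"rotation":[0,0,0],"grip":10}]' 40;  python3 - <<'E'
from h import *
goto(623.2,262.9,100,-np.pi/2)
p,D=capture("wrist"); cv2.imwrite("pics/w2.png",p[:,:,::-1])
E
```

```text
time_s: 2.95
eef_pos: [493.5, -178.8, 191.0]
ee_rot: [0.501, 0.5, 0.499, -0.5]
force: [0.8, 0.3, -2.9]
grip_width: 0.188
p [ 493.5 -178.8  191. ] lin [ 0.3016  0.4311 -1.4731] rot [-0.0007  0.0033 -0.0034] F [ 0.8  0.3 -2.9] g 0.188 t 2.95 q6 1.0
```

View pics/w2.png

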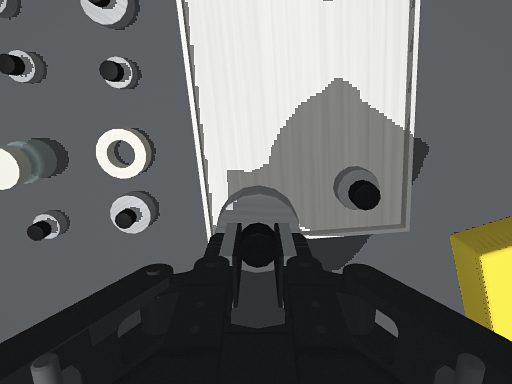

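```bash
python3 -m jog '[{"linear":[0.1,0.3,-0.98],"rotation":[0,0,0],"grip":10},{"linear":[0.1,0.3,-0.98],"rotation":[0,0,0],"grip":10},{"linear":[0.1,0.3,-0.98],"rotation":[0,0,0],"grip":10},{"linear":[0.1,0.3,-0.98],"rotation":[0,0,0],"grip":10},{"linear":[0.1,0.3,-0.98],"rotation":[0,0,0],"grip":10},{"linear":[0.1,0.3,-0.98],"rotation":[0,0,0],"grip":10},{"linear":[0.1,0.3,-0.98],"rotation":[0,0,0],"grip":10},{"linear":[0.1,0.3,-0.98],"rotation":[0,0,0],"grip":10}]';  python3 - <<'E'
from h import *
goto(623.2,262.9,60,-np.pi/2)
E
```

```text
time_s: 3.67
eef_pos: [582.2, 120.1, 156.5]
ee_rot: [0.499, 0.498, 0.502, -0.5]
force: [-0.5, 0.3, -2.6]
grip_width: 0.184
p [582.2 120.1 156.5] lin [ 0.3214  0.1397 -0.475 ] rot [ 0.0057 -0.0026  0.0107] F [-0.5  0.3 -2.6] g 0.184 t 3.67 q6 1.57
```

```bash
python3 -m jog '[{"linear":[0.18,0.14,-0.475],"rotation":[0.006,0,0.01],"grip":10},{"linear":[0.18,0.14,-0.475],"rotation":[0.006,0,0.01],"grip":10},{"linear":[0.18,0.14,-0.475],"rotation":[0.006,0,0.01],"grip":10},{"linear":[0.18,0.14,-0.475],"rotation":[0.006,0,0.01],"grip":10},{"linear":[0.321,0.14,-0.475],"rotation":[0.006,0,0.01],"grip":10},{"linear":[0.321,0.14,-0.475],"rotation":[0.006,0,0.01],"grip":10},{"linear":[0.321,0.14,-0.475],"rotation":[0.006,0,0.01],"grip":10},{"linear":[0.321,0.14,-0.475],"rotation":[0.006,0,0.01],"grip":10}]';  python3 - <<'E'
from h import *
goto(623.2,262.9,27.5,-np.pi/2)
c=calibration("wrist");p,D=capture("wrist"); cv2.imwrite("pics/w3.png",p[:,:,::-1])
print(proj(c,(623.2,262.9,6)))
E
```

```text
time_s: 4.33
eef_pos: [623.5, 262.0, 60.9]
ee_rot: [0.499, 0.5, 0.5, -0.5]
force: [0.2, -0.1, -0.8]
grip_width: 0.186
p [623.5 262.   60.9] lin [ 0.1113 -0.0011 -0.0027] rot [-0.0024 -0.0024  0.0009] F [ 0.2 -0.1 -0.8] g 0.186 t 4.33 q6 1.8
(np.float64(255.31250132764217), np.float64(203.38766053448603))
```

View pics/w3.png

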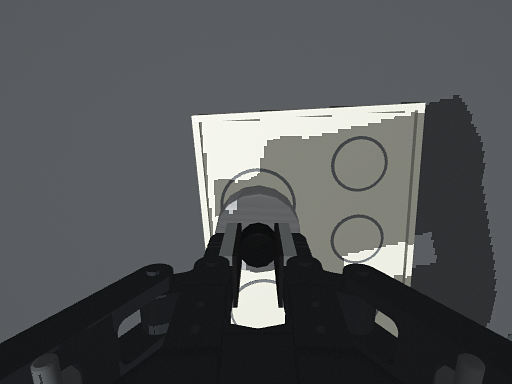

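```bash
python3 -m jog '[{"linear":[0.06,0,-0.003],"rotation":[0,0,0],"grip":10},{"linear":[0.1,0,-0.003],"rotation":[0,0,0],"grip":10},{"linear":[0.11,0,-0.003],"rotation":[0,0,0],"grip":10},{"linear":[0.112,0,-0.003],"rotation":[0,0,0],"grip":10},{"linear":[0.112,0,-0.003],"rotation":[0,0,0],"grip":10}]';python3 -m jog '[{"linear":[0,0,0],"rotation":[0,0,0],"grip":42},{"linear":[0,0,0],"rotation":[0,0,0],"grip":42},{"linear":[0,0,0],"rotation":[0,0,0],"grip":42},{"linear":[0,0,0],"rotation":[0,0,0],"grip":42},{"linear":[-0.15,0,0],"rotation":[0,0,0],"grip":42},{"linear":[-0.25,0,0],"rotation":[0,0,0],"grip":42},{"linear":[-0.25,0,0],"rotation":[0,0,0],"grip":42},{"linear":[-0.25,0,0],"rotation":[0,0,0],"grip":42}]';  python3 - <<'E'
from h import *
goto(652.2,63.2,80,-np.pi/2)
c=calibration("wrist");p,D=capture("wrist"); cv2.imwrite("pics/w4.png",p[:,:,::-1])
print(proj(c,(623.2,262.9,42)))
p,D=capture("side"); cv2.imwrite("pics/s4.png",p[:,:,::-1])
E
```

```text
time_s: 4.8
eef_pos: [624.5, 262.7, 29.2]
ee_rot: [0.5, 0.502, 0.499, -0.499]
force: [-1.3, -0.1, -0.5]
grip_width: 0.185
time_s: 5.47
eef_pos: [625.2, 262.8, 106.5]
ee_rot: [0.501, 0.503, 0.499, -0.498]
force: [0.3, 1.3, -0.4]
grip_width: 0.49
p [625.2 262.8 106.5] lin [0.0872 0.0904 0.6655] rot [-0.0036 -0.0057 -0.0136] F [ 0.3  1.3 -0.4] g 0.49 t 5.47 q6 1.8
(np.float64(256.68342916538876), np.float64(202.12761176501152))
```

View pics/w4.png

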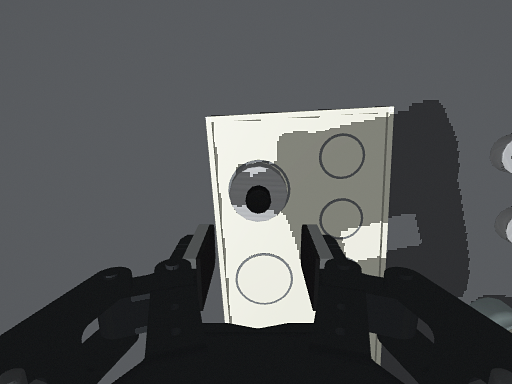

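View pics/s4.png

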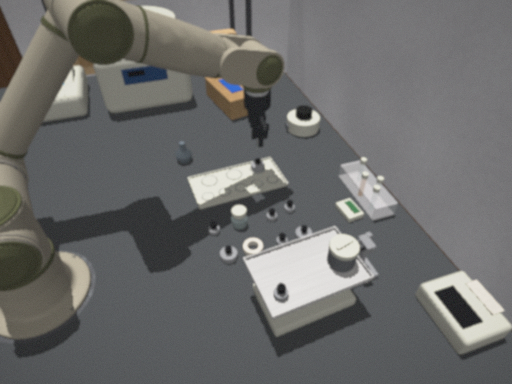

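```bash
python3 -m jog '[{"linear":[0.03,0.09,0.665],"rotation":[0,-0.006,-0.01],"grip":42},{"linear":[0.03,0.09,0.665],"rotation":[0,-0.006,-0.01],"grip":42},{"linear":[0.06,0.09,0.665],"rotation":[0,-0.006,-0.01],"grip":42},{"linear":[0.087,0.09,0.665],"rotation":[0,-0.006,-0.01],"grip":42},{"linear":[0.087,0.09,0.665],"rotation":[0,-0.006,-0.01],"grip":42},{"linear":[0.087,0.09,0.665],"rotation":[0,-0.006,-0.01],"grip":42},{"linear":[0.087,0.09,0.665],"rotation":[0,-0.006,-0.01],"grip":42},{"linear":[0.087,0.09,0.665],"rotation":[0,-0.006,-0.01],"grip":42}]';  python3 - <<'E'
from h import *
goto(652.2,63.2,17,-np.pi/2)
c=calibration("wrist");p,D=capture("wrist"); cv2.imwrite("pics/w5.png",p[:,:,::-1])
print(proj(c,(652.2,63.2,32)))
E
```

```text
time_s: 6.23
eef_pos: [650.1, 63.6, 76.1]
ee_rot: [-0.498, -0.499, -0.501, 0.502]
force: [-0.3, 1.2, -0.4]
grip_width: 0.49
p [650.1  63.6  76.1] lin [0.1969 0.0083 0.0011] rot [-0.0037  0.002   0.0111] F [-0.3  1.2 -0.4] g 0.49 t 6.23 q6 1.49
(np.float64(256.95122517234233), np.float64(204.6482862454388))
```

View pics/w5.png

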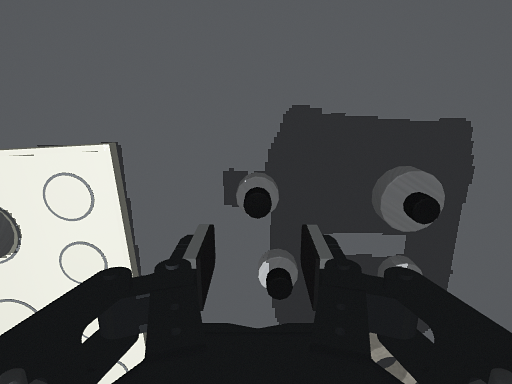

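```bash
python3 -m jog '[{"linear":[0.1,0.01,0.001],"rotation":[0,0,0.01],"grip":42},{"linear":[0.18,0.01,0.001],"rotation":[0,0,0.01],"grip":42},{"linear":[0.197,0.01,0.001],"rotation":[0,0,0.01],"grip":42},{"linear":[0.197,0.01,0.001],"rotation":[0,0,0.01],"grip":42},{"linear":[0.197,0.01,0.001],"rotation":[0,0,0.01],"grip":10},{"linear":[0.197,0.01,0.001],"rotation":[0,0,0.01],"grip":10},{"linear":[0.197,0.01,0.001],"rotation":[0,0,0.01],"grip":10},{"linear":[0.197,0.01,0.001],"rotation":[0,0,0.01],"grip":10},{"linear":[0.197,0.01,0.001],"rotation":[0,0,0.01],"grip":10},{"linear":[0.197,0.01,0.001],"rotation":[0,0,0.01],"grip":10}]';python3 -c "
from h import *
goto(652.2,63.2,70,-np.pi/2)
goto(650.6,198.1,70,-np.pi/2)"
```

```text
time_s: 7.12
eef_pos: [653.9, 64.1, 19.3]
ee_rot: [0.501, 0.501, 0.499, -0.5]
force: [0.1, 1.8, 6.4]
grip_width: 0.187
p [653.9  64.1  19.3] lin [-0.1691 -0.0049  0.0033] rot [-0.0014  0.0016 -0.0067] F [0.1 1.8 6.4] g 0.187 t 7.12 q6 1.49
p [653.9  64.1  19.3] lin [-0.1694 -0.0106 -0.4464] rot [-0.0014  0.0016 -0.0067] F [0.1 1.8 6.4] g 0.187 t 7.12 q6 1.49
```

```bash
python3 -m jog '[{"linear":[-0.1,0,0],"rotation":[0,0,0],"grip":10},{"linear":[-0.169,0,0],"rotation":[0,0,0],"grip":10},{"linear":[-0.169,-0.01,-0.446],"rotation":[0,0,-0.007],"grip":10},{"linear":[-0.169,-0.01,-0.446],"rotation":[0,0,-0.007],"grip":10},{"linear":[-0.169,-0.01,-0.446],"rotation":[0,0,-0.007],"grip":10},{"linear":[-0.169,-0.01,-0.446],"rotation":[0,0,-0.007],"grip":10},{"linear":[-0.169,-0.01,-0.446],"rotation":[0,0,-0.007],"grip":10},{"linear":[-0.169,-0.01,-0.446],"rotation":[0,0,-0.007],"grip":10},{"linear":[-0.169,-0.01,-0.446],"rotation":[0,0,-0.007],"grip":10}]';python3 - <<'E'
from h import *
goto(650.6,198.1,25.5,-np.pi/2)
c=calibration("wrist");p,D=capture("wrist"); cv2.imwrite("pics/w6.png",p[:,:,::-1])
E
```

```text
time_s: 7.87
eef_pos: [651.0, 196.6, 70.0]
ee_rot: [-0.5, -0.5, -0.499, 0.501]
force: [0.5, 0.4, -1.9]
grip_width: 0.185
p [651.  196.6  70. ] lin [ 0.1484 -0.0014 -0.0051] rot [-0.0037  0.0023  0.0002] F [ 0.5  0.4 -1.9] g 0.185 t 7.87 q6 1.7
```

View pics/w6.png

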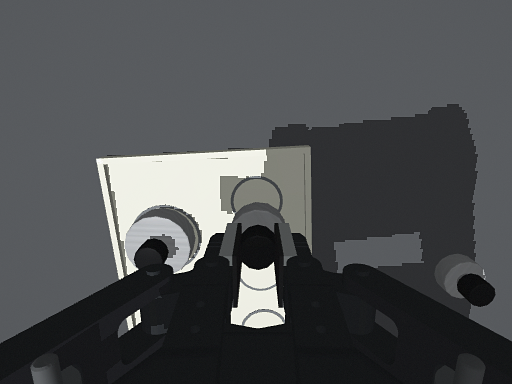

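```bash
python3 -m jog '[{"linear":[0.1,-0.001,-0.005],"rotation":[0,0,0],"grip":10},{"linear":[0.14,-0.001,-0.005],"rotation":[0,0,0],"grip":10},{"linear":[0.149,-0.001,-0.005],"rotation":[0,0,0],"grip":10},{"linear":[0.149,-0.001,-0.005],"rotation":[0,0,0],"grip":10},{"linear":[0.149,-0.001,-0.005],"rotation":[0,0,0],"grip":10},{"linear":[0.149,-0.001,-0.005],"rotation":[0,0,0],"grip":36},{"linear":[0.149,-0.001,-0.005],"rotation":[0,0,0],"grip":36},{"linear":[0.149,-0.001,-0.005],"rotation":[0,0,0],"grip":36},{"linear":[0.149,-0.001,-0.005],"rotation":[0,0,0],"grip":36},{"linear":[0,0,0],"rotation":[0,0,0],"grip":36},{"linear":[-0.1,0,0],"rotation":[0,0,0],"grip":42},{"linear":[-0.1,0,0],"rotation":[0,0,0],"grip":42},{"linear":[-0.1,0,0],"rotation":[0,0,0],"grip":42}]';python3 - <<'E'
from h import *
goto(592.6,48.2,80,-np.pi/2)
c=calibration("wrist");p,D=capture("wrist"); cv2.imwrite("pics/w7.png",p[:,:,::-1])
E
```

```text
time_s: 9.0
eef_pos: [652.0, 196.6, 102.5]
ee_rot: [0.501, 0.502, 0.498, -0.5]
force: [0.2, -0.4, -0.0]
grip_width: 0.491
p [652.  196.6 102.5] lin [ 0.0742 -0.1973  0.4953] rot [-0.0046  0.001  -0.0087] F [ 0.2 -0.4 -0. ] g 0.491 t 9.0 q6 1.7
```

View pics/w7.png

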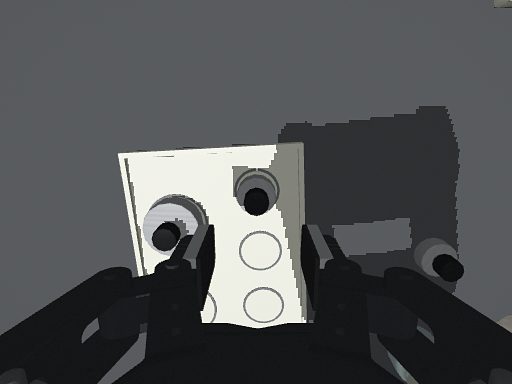

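```bash
python3 -m jog '[{"linear":[0.03,-0.197,0.495],"rotation":[0,0,-0.009],"grip":42},{"linear":[0.03,-0.197,0.495],"rotation":[0,0,-0.009],"grip":42},{"linear":[0.06,-0.197,0.495],"rotation":[0,0,-0.009],"grip":42},{"linear":[0.074,-0.197,0.495],"rotation":[0,0,-0.009],"grip":42},{"linear":[0.074,-0.197,0.495],"rotation":[0,0,-0.009],"grip":42},{"linear":[0.074,-0.197,0.495],"rotation":[0,0,-0.009],"grip":42},{"linear":[0.074,-0.197,0.495],"rotation":[0,0,-0.009],"grip":42},{"linear":[0.074,-0.197,0.495],"rotation":[0,0,-0.009],"grip":42}]';  python3 - <<'E'
from h import *
goto(592.6,48.2,20,-np.pi/2)
c=calibration("wrist");p,D=capture("wrist"); cv2.imwrite("pics/w8.png",p[:,:,::-1])
print(proj(c,(592.6,48.2,32)))
E
```

```text
time_s: 9.72
eef_pos: [591.9, 49.1, 78.0]
ee_rot: [-0.499, -0.499, -0.501, 0.501]
force: [-0.2, -0.2, -0.3]
grip_width: 0.493
p [591.9  49.1  78. ] lin [0.1932 0.0031 0.0029] rot [-0.0022  0.0016  0.008 ] F [-0.2 -0.2 -0.3] g 0.493 t 9.72 q6 1.46
(np.float64(257.80922671539116), np.float64(205.9535648489505))
```

View pics/w8.png

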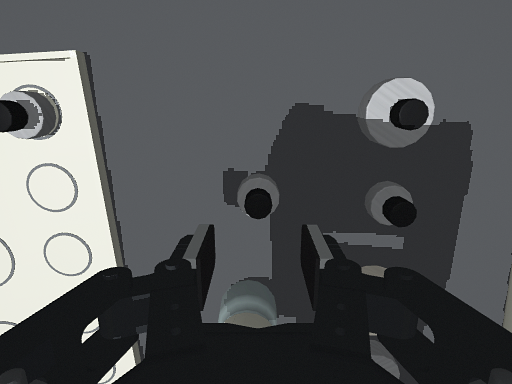

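```bash
python3 -m jog '[{"linear":[0.1,0.004,0.003],"rotation":[0,0,0.008],"grip":42},{"linear":[0.18,0.004,0.003],"rotation":[0,0,0.008],"grip":42},{"linear":[0.193,0.004,0.003],"rotation":[0,0,0.008],"grip":42},{"linear":[0.193,0.004,0.003],"rotation":[0,0,0.008],"grip":42},{"linear":[0.193,0.004,0.003],"rotation":[0,0,0.008],"grip":10},{"linear":[0.193,0.004,0.003],"rotation":[0,0,0.008],"grip":10},{"linear":[0.193,0.004,0.003],"rotation":[0,0,0.008],"grip":10},{"linear":[0.193,0.004,0.003],"rotation":[0,0,0.008],"grip":10},{"linear":[0.193,0.004,0.003],"rotation":[0,0,0.008],"grip":10},{"linear":[0.193,0.004,0.003],"rotation":[0,0,0.008],"grip":10},{"linear":[0.1,0.004,0.003],"rotation":[0,0,0.008],"grip":10},{"linear":[0.027,0.004,0.003],"rotation":[0,0,0.008],"grip":10},{"linear":[0.027,0.022,-0.49],"rotation":[0,0,0],"grip":10},{"linear":[0.027,0.022,-0.49],"rotation":[0,0,0],"grip":10},{"linear":[0.027,0.022,-0.49],"rotation":[0,0,0],"grip":10},{"linear":[0.027,0.022,-0.49],"rotation":[0,0,0],"grip":10},{"linear":[0.027,0.022,-0.49],"rotation":[0,0,0],"grip":10},{"linear":[0.027,0.022,-0.49],"rotation":[0,0,0],"grip":10},{"linear":[0.027,0.022,-0.49],"rotation":[0,0,0],"grip":10},{"linear":[0.027,0.022,-0.49],"rotation":[0,0,0],"grip":10}]';  python3 - <<'E'
from h import *
goto(598.7,195.4,26.5,-np.pi/2)
c=calibration("wrist");p,D=capture("wrist"); cv2.imwrite("pics/w9.png",p[:,:,::-1])
E
```

```text
time_s: 11.43
eef_pos: [598.8, 195.1, 70.0]
ee_rot: [-0.499, -0.499, -0.5, 0.502]
force: [0.3, -0.0, -0.9]
grip_width: 0.185
p [598.8 195.1  70. ] lin [ 0.1449  0.0003 -0.0013] rot [-0.0044  0.0021  0.0077] F [ 0.3 -0.  -0.9] g 0.185 t 11.43 q6 1.7
```

View pics/w9.png

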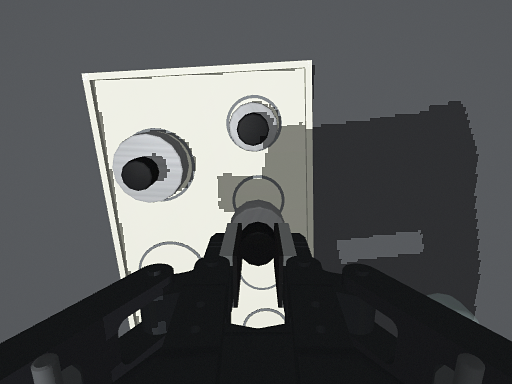

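```bash
python3 -m jog '[{"linear":[0.1,0,-0.001],"rotation":[0,0,0.008],"grip":10},{"linear":[0.137,0,-0.001],"rotation":[0,0,0.008],"grip":10},{"linear":[0.145,0,-0.001],"rotation":[0,0,0.008],"grip":10},{"linear":[0.145,0,-0.001],"rotation":[0,0,0.008],"grip":10},{"linear":[0.145,0,-0.001],"rotation":[0,0,0.008],"grip":10},{"linear":[0.145,0,-0.001],"rotation":[0,0,0.008],"grip":36},{"linear":[0.145,0,-0.001],"rotation":[0,0,0.008],"grip":36},{"linear":[0.145,0,-0.001],"rotation":[0,0,0.008],"grip":36},{"linear":[0.145,0,-0.001],"rotation":[0,0,0.008],"grip":36},{"linear":[0,0,0],"rotation":[0,0,0],"grip":36},{"linear":[-0.1,0,0],"rotation":[0,0,0],"grip":42},{"linear":[-0.1,-0.04,0.797],"rotation":[0,0,0],"grip":42},{"linear":[-0.1,-0.04,0.797],"rotation":[0,0,0],"grip":42},{"linear":[-0.1,-0.04,0.797],"rotation":[0,0,0],"grip":42},{"linear":[-0.1,-0.04,0.797],"rotation":[0,0,0],"grip":42},{"linear":[-0.05,-0.04,0.797],"rotation":[0,0,0],"grip":42},{"linear":[-0.03,-0.04,0.797],"rotation":[0,0,0],"grip":42},{"linear":[-0.03,-0.04,0.797],"rotation":[0,0,0],"grip":42},{"linear":[-0.03,-0.04,0.797],"rotation":[0,0,0],"grip":42},{"linear":[-0.03,-0.04,0.797],"rotation":[0,0,0],"grip":42}]';  python3 - <<'E'
from h import *
goto(586.9,-44.2,20,-np.pi/2)
c=calibration("wrist");p,D=capture("wrist"); cv2.imwrite("pics/w10.png",p[:,:,::-1])
print(proj(c,(586.9,-44.2,32)))
E
```

```text
time_s: 13.15
eef_pos: [586.5, -43.5, 79.6]
ee_rot: [-0.499, -0.5, -0.5, 0.502]
force: [-0.4, 0.7, 1.4]
grip_width: 0.493
p [586.5 -43.5  79.6] lin [0.1986 0.0022 0.0022] rot [-0.0047  0.0016  0.0068] F [-0.4  0.7  1.4] g 0.493 t 13.15 q6 1.3
(np.float64(257.4545298040769), np.float64(205.5720494568848))
```

View pics/w10.png

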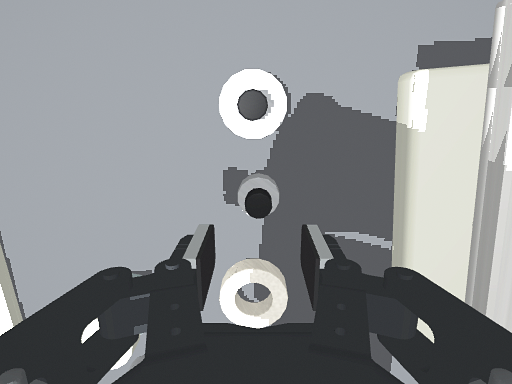

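```bash
python3 -m jog '[{"linear":[0.1,0.004,0.002],"rotation":[0,0,0.007],"grip":42},{"linear":[0.18,0.004,0.002],"rotation":[0,0,0.007],"grip":42},{"linear":[0.199,0.004,0.002],"rotation":[0,0,0.007],"grip":42},{"linear":[0.199,0.004,0.002],"rotation":[0,0,0.007],"grip":42},{"linear":[0.199,0.004,0.002],"rotation":[0,0,0.007],"grip":10},{"linear":[0.199,0.004,0.002],"rotation":[0,0,0.007],"grip":10},{"linear":[0.199,0.004,0.002],"rotation":[0,0,0.007],"grip":10},{"linear":[0.199,0.004,0.002],"rotation":[0,0,0.007],"grip":10},{"linear":[0.199,0.004,0.002],"rotation":[0,0,0.007],"grip":10},{"linear":[0.199,0.004,0.002],"rotation":[0,0,0.007],"grip":10},{"linear":[0.1,0.004,0.002],"rotation":[0,0,0.007],"grip":10},{"linear":[-0.03,0.004,0.002],"rotation":[0,0,0.007],"grip":10},{"linear":[-0.068,-0.133,-0.787],"rotation":[0,0,0],"grip":10},{"linear":[-0.068,-0.133,-0.787],"rotation":[0,0,0],"grip":10},{"linear":[-0.068,-0.133,-0.787],"rotation":[0,0,0],"grip":10},{"linear":[-0.068,-0.133,-0.787],"rotation":[0,0,0],"grip":10},{"linear":[-0.068,-0.133,-0.787],"rotation":[0,0,0],"grip":10},{"linear":[-0.068,-0.133,-0.787],"rotation":[0,0,0],"grip":10},{"linear":[0,-0.133,-0.787],"rotation":[0,0,0],"grip":10},{"linear":[0.03,-0.133,-0.787],"rotation":[0,0,0],"grip":10}]';  python3 - <<'E'
from h import *
goto(546.7,192.7,26.5,-np.pi/2)
c=calibration("wrist");p,D=capture("wrist"); cv2.imwrite("pics/w11.png",p[:,:,::-1])
E
```

```text
time_s: 14.87
eef_pos: [546.0, 194.7, 69.7]
ee_rot: [0.5, 0.498, 0.501, -0.501]
force: [-1.0, -0.5, -1.4]
grip_width: 0.184
p [546.  194.7  69.7] lin [0.1441 0.003  0.0064] rot [0.0035 0.0023 0.0075] F [-1.  -0.5 -1.4] g 0.184 t 14.87 q6 1.71
```

View pics/w11.png

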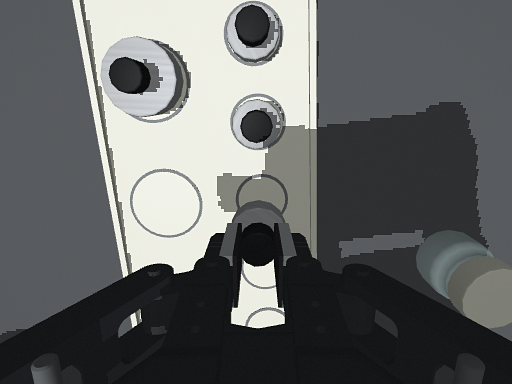

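```bash
python3 -m jog '[{"linear":[0.1,0.003,0.005],"rotation":[0,0,0.008],"grip":10},{"linear":[0.137,0.003,0.006],"rotation":[0,0,0.008],"grip":10},{"linear":[0.144,0.003,0.006],"rotation":[0,0,0.008],"grip":10},{"linear":[0.144,0.003,0.006],"rotation":[0,0,0.008],"grip":10},{"linear":[0.144,0.003,0.006],"rotation":[0,0,0.008],"grip":10},{"linear":[0.144,0.003,0.006],"rotation":[0,0,0.008],"grip":36},{"linear":[0.144,0.003,0.006],"rotation":[0,0,0.008],"grip":36},{"linear":[0.144,0.003,0.006],"rotation":[0,0,0.008],"grip":36},{"linear":[0.144,0.003,0.006],"rotation":[0,0,0.008],"grip":36},{"linear":[0,0,0],"rotation":[0,0,0],"grip":36},{"linear":[-0.12,0,0],"rotation":[0,0,0],"grip":42},{"linear":[-0.12,-0.389,0.479],"rotation":[0,0,0],"grip":42},{"linear":[-0.12,-0.389,0.479],"rotation":[0,0,0],"grip":42},{"linear":[-0.12,-0.389,0.479],"rotation":[0,0,0],"grip":42},{"linear":[-0.12,-0.389,0.479],"rotation":[0,0,0],"grip":42},{"linear":[-0.05,-0.389,0.479],"rotation":[0,0,0],"grip":42},{"linear":[-0.03,-0.389,0.479],"rotation":[0,0,0],"grip":42},{"linear":[-0.03,-0.389,0.479],"rotation":[0,0,0],"grip":42},{"linear":[-0.03,-0.389,0.479],"rotation":[0,0,0],"grip":42},{"linear":[-0.03,-0.389,0.479],"rotation":[0,0,0],"grip":42}]';  python3 - <<'E'
from h import *
goto(429.4,51.1,20,-np.pi/2)
c=calibration("wrist");p,D=capture("wrist"); cv2.imwrite("pics/w12.png",p[:,:,::-1])
print(proj(c,(429.4,51.1,32)))
E
```

```text
time_s: 16.58
eef_pos: [429.7, 50.1, 78.7]
ee_rot: [-0.499, -0.498, -0.501, 0.502]
force: [1.0, -0.3, 0.2]
grip_width: 0.498
p [429.7  50.1  78.7] lin [ 1.956e-01  1.000e-04 -3.600e-03] rot [0.0017 0.0038 0.0116] F [ 1.  -0.3  0.2] g 0.498 t 16.58 q6 1.42
(np.float64(254.7378960775585), np.float64(206.98146031432827))
```

View pics/w12.png

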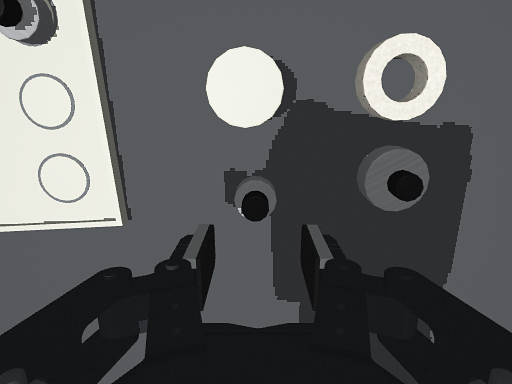

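```bash
python3 -m jog '[{"linear":[0.1,0,-0.004],"rotation":[0,0,0.01],"grip":42},{"linear":[0.18,0,-0.004],"rotation":[0,0,0.01],"grip":42},{"linear":[0.196,0,-0.004],"rotation":[0,0,0.01],"grip":42},{"linear":[0.196,0,-0.004],"rotation":[0,0,0.01],"grip":42},{"linear":[0.196,0,-0.004],"rotation":[0,0,0.01],"grip":10},{"linear":[0.196,0,-0.004],"rotation":[0,0,0.01],"grip":10},{"linear":[0.196,0,-0.004],"rotation":[0,0,0.01],"grip":10},{"linear":[0.196,0,-0.004],"rotation":[0,0,0.01],"grip":10},{"linear":[0.196,0,-0.004],"rotation":[0,0,0.01],"grip":10},{"linear":[0.196,0,-0.004],"rotation":[0,0,0.01],"grip":10},{"linear":[0.1,0,-0.004],"rotation":[0,0,0.01],"grip":10},{"linear":[-0.03,0,-0.004],"rotation":[0,0,0.01],"grip":10},{"linear":[-0.068,0.217,-0.466],"rotation":[0,0,0.01],"grip":10},{"linear":[-0.068,0.217,-0.466],"rotation":[0,0,0.01],"grip":10},{"linear":[-0.068,0.217,-0.466],"rotation":[0,0,0.01],"grip":10},{"linear":[-0.068,0.217,-0.466],"rotation":[0,0,0.01],"grip":10},{"linear":[-0.068,0.217,-0.466],"rotation":[0,0,0.01],"grip":10},{"linear":[-0.0,0.217,-0.466],"rotation":[0,0,0.01],"grip":10},{"linear":[0.03,0.217,-0.466],"rotation":[0,0,0.01],"grip":10},{"linear":[0.03,0.217,-0.466],"rotation":[0,0,0.01],"grip":10}]';  python3 - <<'E'
from h import *
goto(494.9,190.0,26.5,-np.pi/2)
c=calibration("wrist");p,D=capture("wrist"); cv2.imwrite("pics/w13.png",p[:,:,::-1])
E
```

```text
time_s: 18.3
eef_pos: [493.1, 189.5, 67.3]
ee_rot: [-0.5, -0.498, -0.501, 0.502]
force: [0.6, -0.7, -1.4]
grip_width: 0.181
p [493.1 189.5  67.3] lin [ 0.136   0.0067 -0.0021] rot [0.0016 0.0052 0.0099] F [ 0.6 -0.7 -1.4] g 0.181 t 18.3 q6 1.72
```

View pics/w13.png

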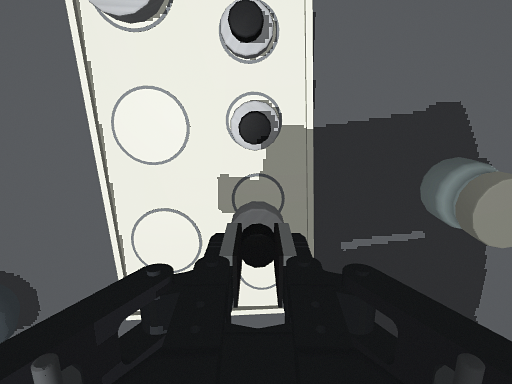

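```bash
python3 -m jog '[{"linear":[0.1,0.006,-0.002],"rotation":[0,0,0.01],"grip":10},{"linear":[0.13,0.006,-0.002],"rotation":[0,0,0.01],"grip":10},{"linear":[0.136,0.006,-0.002],"rotation":[0,0,0.01],"grip":10},{"linear":[0.136,0.006,-0.002],"rotation":[0,0,0.01],"grip":10},{"linear":[0.136,0.006,-0.002],"rotation":[0,0,0.01],"grip":10},{"linear":[0.136,0.006,-0.002],"rotation":[0,0,0.01],"grip":36},{"linear":[0.136,0.006,-0.002],"rotation":[0,0,0.01],"grip":36},{"linear":[0.136,0.006,-0.002],"rotation":[0,0,0.01],"grip":36},{"linear":[0.136,0.006,-0.002],"rotation":[0,0,0.01],"grip":36},{"linear":[0,0,0],"rotation":[0,0,0],"grip":36},{"linear":[-0.15,0,0],"rotation":[0,0,0],"grip":42},{"linear":[-0.15,-0.162,0.774],"rotation":[0,0,0.01],"grip":42},{"linear":[-0.15,-0.162,0.774],"rotation":[0,0,0.01],"grip":42},{"linear":[-0.15,-0.162,0.774],"rotation":[0,0,0.01],"grip":42},{"linear":[-0.15,-0.162,0.774],"rotation":[0,0,0.01],"grip":42},{"linear":[-0.15,-0.162,0.774],"rotation":[0,0,0.01],"grip":42},{"linear":[-0.15,-0.162,0.774],"rotation":[0,0,0.01],"grip":42},{"linear":[-0.08,-0.162,0.774],"rotation":[0,0,0.01],"grip":42},{"linear":[-0.06,-0.162,0.774],"rotation":[0,0,0.01],"grip":42},{"linear":[-0.06,-0.162,0.774],"rotation":[0,0,0.01],"grip":42}]';  python3 - <<'E'
from h import *
goto(444.5,-42.8,23,-np.pi/2)
c=calibration("wrist");p,D=capture("wrist"); cv2.imwrite("pics/w14.png",p[:,:,::-1])
print(proj(c,(444.5,-42.8,36)))
E
```

```text
time_s: 20.02
eef_pos: [444.5, -42.3, 86.1]
ee_rot: [-0.5, -0.499, -0.5, 0.501]
force: [-0.2, 0.0, 0.1]
grip_width: 0.495
p [444.5 -42.3  86.1] lin [2.103e-01 2.000e-04 1.300e-03] rot [0.0001 0.0022 0.0021] F [-0.2  0.   0.1] g 0.495 t 20.02 q6 1.21
(np.float64(257.0925276546978), np.float64(205.19535083472715))
```

View pics/w14.png

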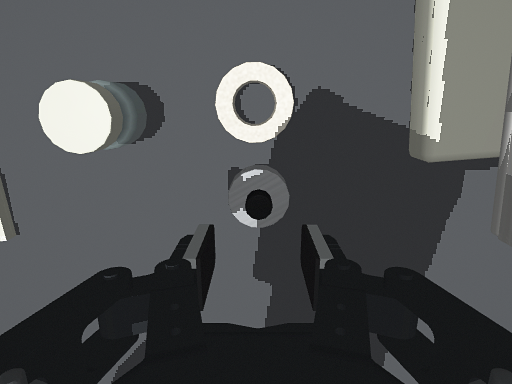

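```bash
python3 -m jog '[{"linear":[0.12,0,0.001],"rotation":[0,0,0],"grip":42},{"linear":[0.2,0,0.001],"rotation":[0,0,0],"grip":42},{"linear":[0.21,0,0.001],"rotation":[0,0,0],"grip":42},{"linear":[0.21,0,0.001],"rotation":[0,0,0],"grip":42},{"linear":[0.21,0,0.001],"rotation":[0,0,0],"grip":10},{"linear":[0.21,0,0.001],"rotation":[0,0,0],"grip":10},{"linear":[0.21,0,0.001],"rotation":[0,0,0],"grip":10},{"linear":[0.21,0,0.001],"rotation":[0,0,0],"grip":10},{"linear":[0.21,0,0.001],"rotation":[0,0,0],"grip":10},{"linear":[0.21,0,0.001],"rotation":[0,0,0],"grip":10},{"linear":[0.1,0,0.001],"rotation":[0,0,0],"grip":10},{"linear":[-0.03,0,0],"rotation":[0,0,0],"grip":10},{"linear":[-0.15,0,0],"rotation":[0,0,0],"grip":10},{"linear":[-0.15,0.063,-0.989],"rotation":[0,0,0],"grip":10},{"linear":[-0.15,0.063,-0.989],"rotation":[0,0,0],"grip":10},{"linear":[-0.15,0.063,-0.989],"rotation":[0,0,0],"grip":10},{"linear":[-0.15,0.063,-0.989],"rotation":[0,0,0],"grip":10},{"linear":[-0.15,0.063,-0.989],"rotation":[0,0,0],"grip":10},{"linear":[-0.15,0.063,-0.989],"rotation":[0,0,0],"grip":10},{"linear":[-0.15,0.063,-0.989],"rotation":[0,0,0],"grip":10}]';  python3 - <<'E'
from h import *
goto(463.4,254.5,70,-np.pi/2)
E
```

```text
time_s: 21.73
eef_pos: [462.9, 251.4, 132.4]
ee_rot: [0.501, 0.5, 0.5, -0.5]
force: [1.1, -0.6, -2.0]
grip_width: 0.18
p [462.9 251.4 132.4] lin [ 0.2079  0.0014 -0.0107] rot [ 0.0028  0.0027 -0.0028] F [ 1.1 -0.6 -2. ] g 0.18 t 21.73 q6 1.85
```

```bash
python3 -m jog '[{"linear":[0.1,0.002,-0.011],"rotation":[0,0,0],"grip":10},{"linear":[0.2,0.002,-0.011],"rotation":[0,0,0],"grip":10},{"linear":[0.208,0.002,-0.011],"rotation":[0,0,0],"grip":10},{"linear":[0.208,0.002,-0.011],"rotation":[0,0,0],"grip":10}]';  python3 - <<'E'
from h import *
goto(463.4,254.5,29.5,-np.pi/2)
c=calibration("wrist");p,D=capture("wrist"); cv2.imwrite("pics/w15.png",p[:,:,::-1])
E
```

```text
time_s: 22.07
eef_pos: [462.9, 254.3, 69.7]
ee_rot: [0.501, 0.499, 0.5, -0.5]
force: [-0.2, 0.0, -2.3]
grip_width: 0.188
p [462.9 254.3  69.7] lin [ 0.134   0.0019 -0.0008] rot [0.003  0.0044 0.0023] F [-0.2  0.  -2.3] g 0.188 t 22.07 q6 1.85
```

View pics/w15.png

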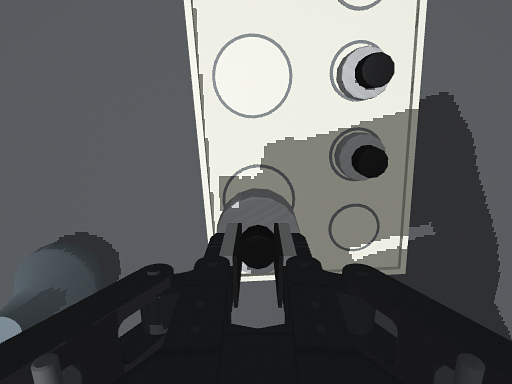

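```bash
python3 -m jog '[{"linear":[0.1,0.002,-0.001],"rotation":[0,0,0],"grip":10},{"linear":[0.128,0.002,-0.001],"rotation":[0,0,0],"grip":10},{"linear":[0.134,0.002,-0.001],"rotation":[0,0,0],"grip":10},{"linear":[0.134,0.002,-0.001],"rotation":[0,0,0],"grip":10},{"linear":[0.134,0.002,-0.001],"rotation":[0,0,0],"grip":10},{"linear":[0.134,0.002,-0.001],"rotation":[0,0,0],"grip":36},{"linear":[0.134,0.002,-0.001],"rotation":[0,0,0],"grip":36},{"linear":[0.134,0.002,-0.001],"rotation":[0,0,0],"grip":36},{"linear":[0.134,0.002,-0.001],"rotation":[0,0,0],"grip":36},{"linear":[0,0,0],"rotation":[0,0,0],"grip":36},{"linear":[-0.15,0,0],"rotation":[0,0,0],"grip":42},{"linear":[-0.15,0.1,0.1],"rotation":[0,0,0],"grip":42},{"linear":[-0.15,0.619,0.983],"rotation":[0,0,0],"grip":42},{"linear":[-0.15,0.619,0.983],"rotation":[0,0,0],"grip":42},{"linear":[-0.15,0.619,0.983],"rotation":[0,0,0],"grip":42},{"linear":[-0.15,0.619,0.983],"rotation":[0,0,0],"grip":42},{"linear":[-0.15,0.619,0.983],"rotation":[0,0,0],"grip":42},{"linear":[-0.15,0.619,0.983],"rotation":[0,0,0],"grip":42},{"linear":[-0.15,0.619,0.983],"rotation":[0,0,0],"grip":42},{"linear":[-0.15,0.619,0.983],"rotation":[0,0,0],"grip":42}]';  python3 - <<'E'
from h import *
goto(648.6,-40.5,85,-np.pi/2)
c=calibration("wrist");p,D=capture("wrist"); cv2.imwrite("pics/w16.png",p[:,:,::-1])
print(proj(c,(648.6,-40.5,36)))
E
```

```text
time_s: 23.78
eef_pos: [651.5, -45.2, 116.8]
ee_rot: [0.501, 0.501, 0.498, -0.5]
force: [0.2, -0.6, -0.5]
grip_width: 0.495
p [651.5 -45.2 116.8] lin [ 0.1059 -0.01   -0.0158] rot [-0.0052  0.0049 -0.0062] F [ 0.2 -0.6 -0.5] g 0.495 t 23.78 q6 1.33
(np.float64(250.0734359204773), np.float64(196.3274518809403))
```

View pics/w16.png

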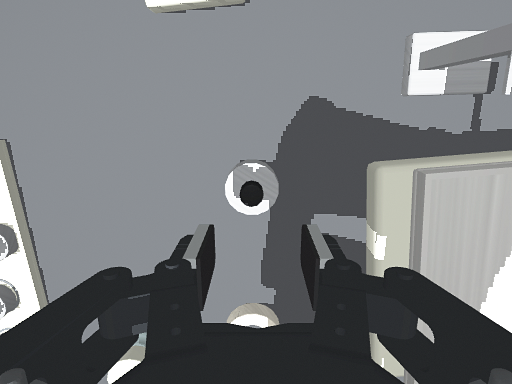

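Run:
```python
from h import *
for n in ("side","top"):
    p,D=capture(n); cv2.imwrite(f"pics/{n}16.png",cv2.resize(p[100:330,140:400],None,fx=3,fy=2.6)[:600,:800,::-1])
c=calibration("wrist");p,D=capture("wrist"); P=cloud(c,D); print(P[318,252].round(0),P[312,235].round(0))
```

```text
[528. -37.  19.] [525. -21.   6.]
```

View pics/side16.png

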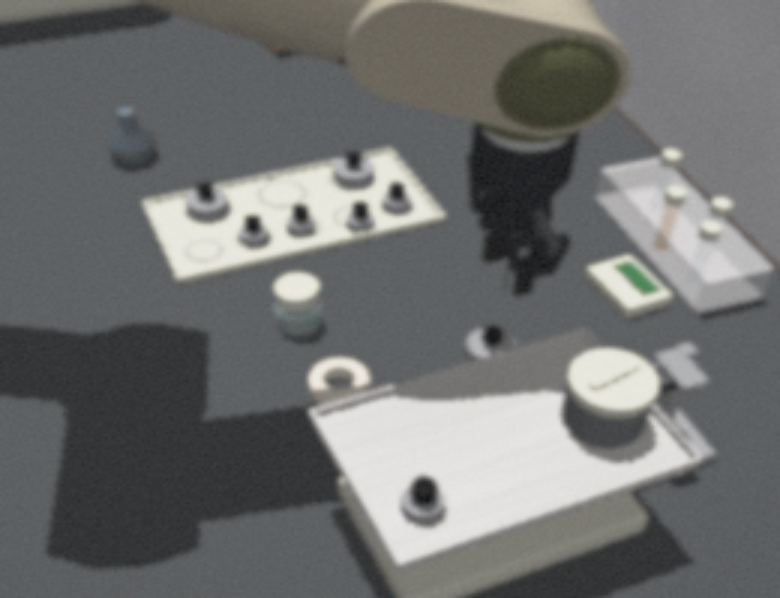

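View pics/top16.png

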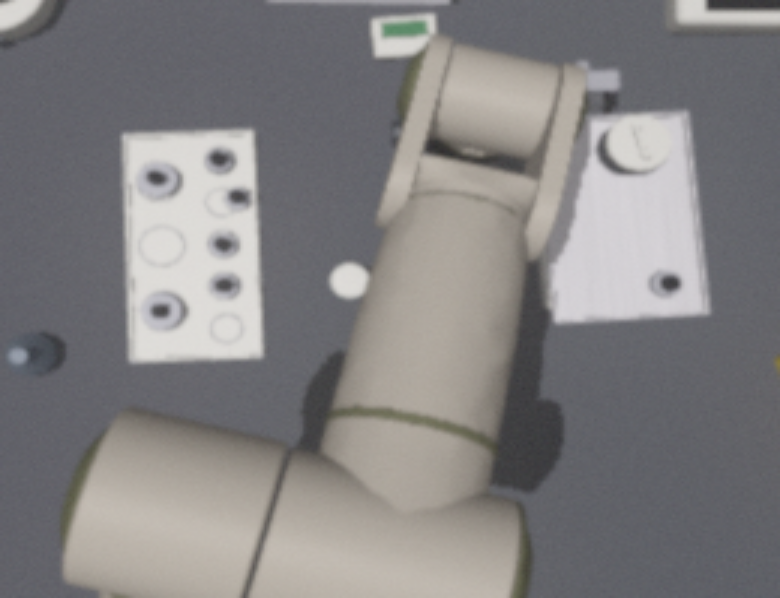

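```bash
python3 -m jog '[{"linear":[0.1,-0.007,-0.016],"rotation":[0,0.005,-0.006],"grip":42},{"linear":[0.2,-0.007,-0.016],"rotation":[0,0.005,-0.006],"grip":42},{"linear":[0.29,-0.007,-0.016],"rotation":[0,0.005,-0.006],"grip":42},{"linear":[0.311,-0.007,-0.016],"rotation":[0,0.005,-0.006],"grip":42},{"linear":[0.311,-0.007,-0.016],"rotation":[0,0.005,-0.006],"grip":42},{"linear":[0.311,-0.007,-0.016],"rotation":[0,0.005,-0.006],"grip":10},{"linear":[0.311,-0.007,-0.016],"rotation":[0,0.005,-0.006],"grip":10},{"linear":[0.311,-0.007,-0.016],"rotation":[0,0.005,-0.006],"grip":10},{"linear":[0.311,-0.007,-0.016],"rotation":[0,0.005,-0.006],"grip":10},{"linear":[0.311,-0.007,-0.016],"rotation":[0,0.005,-0.006],"grip":10},{"linear":[0.311,-0.007,-0.016],"rotation":[0,0.005,-0.006],"grip":10},{"linear":[0.2,-0.007,-0.016],"rotation":[0,0.005,-0.006],"grip":10},{"linear":[0.0,-0.007,-0.016],"rotation":[0,0.005,-0.006],"grip":10},{"linear":[0.0,-0.007,-0.016],"rotation":[0,0.005,-0.006],"grip":10},{"linear":[0.0,-0.007,-0.016],"rotation":[0,0.005,-0.006],"grip":10}]';  python3 - <<'E'
from h import *
goto(543.3,258.7,110,-np.pi/2)
c=calibration("wrist");p,D=capture("wrist"); cv2.imwrite("pics/w17.png",p[:,:,::-1])
E
```

```text
time_s: 25.23
eef_pos: [649.8, -35.6, 122.9]
ee_rot: [0.502, 0.502, 0.498, -0.498]
force: [-0.4, -0.9, -1.9]
grip_width: 0.187
p [649.8 -35.6 122.9] lin [ 0.0396 -0.3544 -0.9812] rot [ 0.0015  0.0012 -0.0164] F [-0.4 -0.9 -1.9] g 0.187 t 25.23 q6 1.33
```

View pics/w17.png

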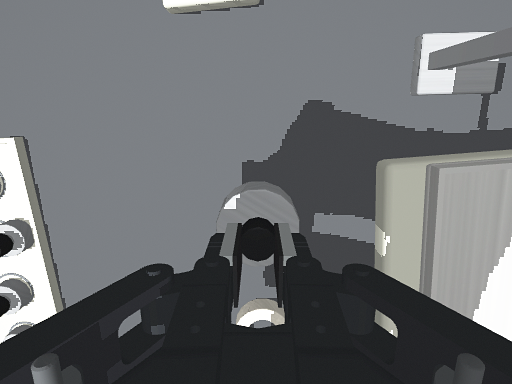

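```bash
python3 -m jog '[{"linear":[0,-0.354,-0.981],"rotation":[0,0,-0.016],"grip":10},{"linear":[0,-0.354,-0.981],"rotation":[0,0,-0.016],"grip":10},{"linear":[0,-0.354,-0.981],"rotation":[0,0,-0.016],"grip":10},{"linear":[0,-0.354,-0.981],"rotation":[0,0,-0.016],"grip":10},{"linear":[0,-0.354,-0.981],"rotation":[0,0,-0.016],"grip":10},{"linear":[0,-0.354,-0.981],"rotation":[0,0,-0.016],"grip":10},{"linear":[0,-0.354,-0.981],"rotation":[0,0,-0.016],"grip":10},{"linear":[0.1,-0.354,-0.981],"rotation":[0,0,-0.016],"grip":10},{"linear":[0.176,-0.354,-0.981],"rotation":[0,0,-0.016],"grip":10},{"linear":[0.176,-0.354,-0.981],"rotation":[0,0,-0.016],"grip":10},{"linear":[0.176,-0.354,-0.981],"rotation":[0,0,-0.016],"grip":10}]';  python3 - <<'E'
from h import *
goto(543.3,258.7,29.5,-np.pi/2)
c=calibration("wrist");p,D=capture("wrist"); cv2.imwrite("pics/w18.png",p[:,:,::-1])
E
```

```text
time_s: 26.2
eef_pos: [541.3, 258.5, 65.0]
ee_rot: [0.498, 0.498, 0.502, -0.502]
force: [0.5, 0.2, -2.0]
grip_width: 0.186
p [541.3 258.5  65. ] lin [ 0.1183  0.0078 -0.0007] rot [0.0015 0.0011 0.0169] F [ 0.5  0.2 -2. ] g 0.186 t 26.2 q6 1.82
```

View pics/w18.png

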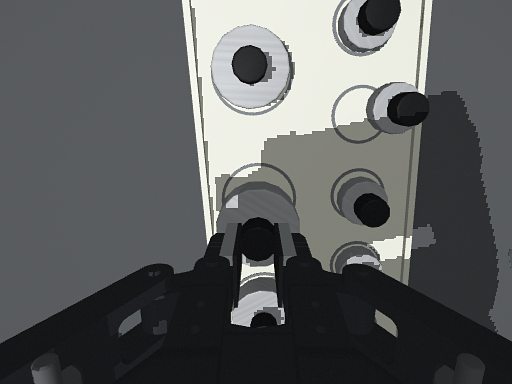

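```bash
python3 -m jog '[{"linear":[0.08,0.007,-0.001],"rotation":[0,0,0.017],"grip":10},{"linear":[0.112,0.007,-0.001],"rotation":[0,0,0.017],"grip":10},{"linear":[0.118,0.007,-0.001],"rotation":[0,0,0.017],"grip":10},{"linear":[0.118,0.007,-0.001],"rotation":[0,0,0.017],"grip":10},{"linear":[0.118,0.007,-0.001],"rotation":[0,0,0.017],"grip":10},{"linear":[0.118,0.007,-0.001],"rotation":[0,0,0.017],"grip":36},{"linear":[0.118,0.007,-0.001],"rotation":[0,0,0.017],"grip":36},{"linear":[0.118,0.007,-0.001],"rotation":[0,0,0.017],"grip":36},{"linear":[0.118,0.007,-0.001],"rotation":[0,0,0.017],"grip":36},{"linear":[0,0,0],"rotation":[0,0,0.017],"grip":36},{"linear":[-0.1,0,0],"rotation":[0,0,0.017],"grip":42},{"linear":[-0.2,0.1,0.25],"rotation":[0,0,0.017],"grip":42},{"linear":[-0.2,0.1,0.25],"rotation":[0,0,0.017],"grip":42},{"linear":[-0.2,0.1,0.25],"rotation":[0,0,0.017],"grip":42},{"linear":[-0.2,0.1,0.25],"rotation":[0,0,0.017],"grip":42},{"linear":[-0.2,0.1,0.25],"rotation":[0,0,0.017],"grip":42}]';  python3 - <<'E'
from h import *
goto(570,185,120,-np.pi/2)
c=calibration("wrist");p,D=capture("wrist"); cv2.imwrite("pics/w19.png",p[:,:,::-1])
m=((p.max(2)<40)).astype(np.uint8); m[250:]=0
n,l,st,ce=cv2.connectedComponentsWithStats(m)
for i in range(1,n):
    if st[i,4]>150: print(ce[i].round(0),st[i,4],onplane(c,*ce[i],33).round(1))
E
```

```text
time_s: 27.58
eef_pos: [572.4, 183.6, 126.1]
ee_rot: [0.5, 0.501, 0.499, -0.499]
force: [-0.5, 0.8, 0.1]
grip_width: 0.497
p [572.4 183.6 126.1] lin [ 0.0204 -0.008  -0.0046] rot [-0.0008 -0.001  -0.0051] F [-0.5  0.8  0.1] g 0.497 t 27.58 q6 1.69
[153. 121.] 202 [623.9 260.4  33. ]
[269. 151.] 217 [601.3 174.4  33. ]
[163. 221.] 394 [545.4 258.7  33. ]
[249. 222.] 384 [543.9 190.   33. ]
[208. 239.] 242 [529.2 223.1  33. ]
[306. 239.] 259 [529.5 143.3  33. ]
[184. 242.] 151 [526.4 243.3  33. ]
[331. 242.] 161 [526.6 122.5  33. ]
```

View pics/w19.png

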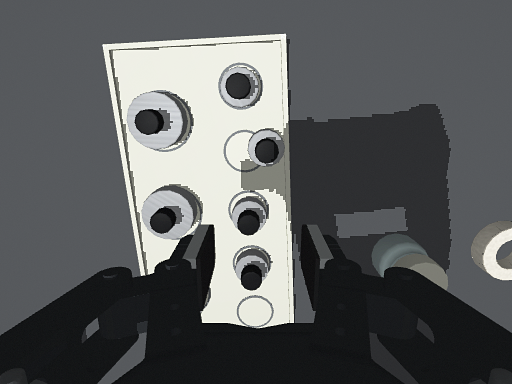

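```bash
python3 -m jog '[{"linear":[0.1,0.098,0.025],"rotation":[0,0,-0.005],"grip":42},{"linear":[0.153,0.098,0.025],"rotation":[0,0,-0.005],"grip":42},{"linear":[0.153,0.098,0.025],"rotation":[0,0,-0.005],"grip":42},{"linear":[0.153,0.098,0.025],"rotation":[0,0,-0.005],"grip":42}]';  python3 - <<'E'
from h import *
goto(602,176,26.5,-np.pi/2)
c=calibration("wrist");p,D=capture("wrist"); cv2.imwrite("pics/w20.png",p[:,:,::-1])
print(proj(c,(602,176,38)))
E
```

```text
time_s: 27.97
eef_pos: [600.5, 177.7, 79.0]
ee_rot: [0.5, 0.499, 0.501, -0.5]
force: [0.5, 0.7, 0.7]
grip_width: 0.494
p [600.5 177.7  79. ] lin [0.1751 0.0057 0.0057] rot [ 0.0039 -0.0006  0.0068] F [0.5 0.7 0.7] g 0.494 t 27.97 q6 1.67
(np.float64(259.1614161262656), np.float64(207.2788981678523))
```

View pics/w20.png

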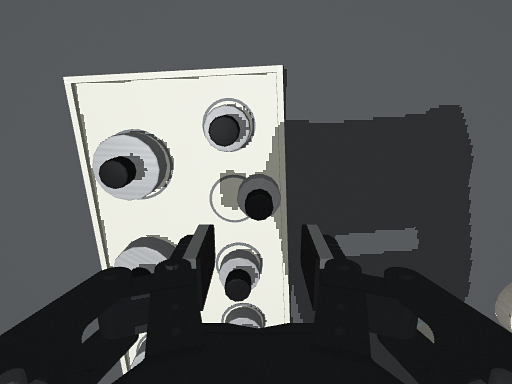

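```bash
python3 -m jog '[{"linear":[0.1,0.009,0.006],"rotation":[0,0,0.007],"grip":42},{"linear":[0.165,0.009,0.006],"rotation":[0,0,0.007],"grip":42},{"linear":[0.175,0.009,0.006],"rotation":[0,0,0.007],"grip":42},{"linear":[0.175,0.009,0.006],"rotation":[0,0,0.007],"grip":42},{"linear":[0.175,0.009,0.006],"rotation":[0,0,0.007],"grip":10},{"linear":[0.175,0.009,0.006],"rotation":[0,0,0.007],"grip":10},{"linear":[0.175,0.009,0.006],"rotation":[0,0,0.007],"grip":10},{"linear":[0.175,0.009,0.006],"rotation":[0,0,0.007],"grip":10},{"linear":[0.175,0.009,0.006],"rotation":[0,0,0.007],"grip":10},{"linear":[0.175,0.009,0.006],"rotation":[0,0,0.007],"grip":10},{"linear":[0.09,0.009,0.006],"rotation":[0,0,0.007],"grip":10},{"linear":[0.06,0.009,0.006],"rotation":[0,0,0.007],"grip":10},{"linear":[0.06,-0.006,-0.059],"rotation":[0,0,0.007],"grip":10},{"linear":[0.06,-0.006,-0.059],"rotation":[0,0,0.007],"grip":10},{"linear":[0.06,-0.006,-0.059],"rotation":[0,0,0.007],"grip":10}]';  python3 - <<'E'
from h import *
goto(598.7,195.4,27,-np.pi/2)
c=calibration("wrist");p,D=capture("wrist"); cv2.imwrite("pics/w21.png",p[:,:,::-1])
E
```

```text
time_s: 29.27
eef_pos: [599.1, 195.9, 62.7]
ee_rot: [0.502, 0.5, 0.5, -0.498]
force: [0.7, 0.3, -0.7]
grip_width: 0.182
p [599.1 195.9  62.7] lin [ 0.1191 -0.0019  0.0016] rot [ 0.0065 -0.001  -0.0066] F [ 0.7  0.3 -0.7] g 0.182 t 29.27 q6 1.7
```

View pics/w21.png

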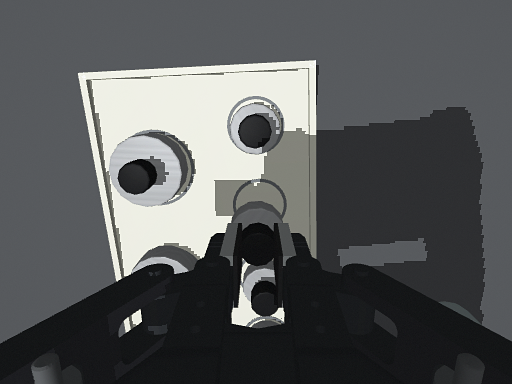

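Held and over the ring. Lower, release, rise and retreat towards the start side for a clear view.

```bash
python3 -m jog '[{"linear":[0.08,-0.002,0.001],"rotation":[0,0,-0.006],"grip":10},{"linear":[0.113,-0.002,0.001],"rotation":[0,0,-0.006],"grip":10},{"linear":[0.119,-0.002,0.001],"rotation":[0,0,-0.006],"grip":10},{"linear":[0.119,-0.002,0.001],"rotation":[0,0,-0.006],"grip":10},{"linear":[0.119,-0.002,0.001],"rotation":[0,0,-0.006],"grip":10},{"linear":[0.119,-0.002,0.001],"rotation":[0,0,-0.006],"grip":36},{"linear":[0.119,-0.002,0.001],"rotation":[0,0,-0.006],"grip":36},{"linear":[0.119,-0.002,0.001],"rotation":[0,0,-0.006],"grip":36},{"linear":[0.119,-0.002,0.001],"rotation":[0,0,-0.006],"grip":36},{"linear":[0,0,0],"rotation":[0,0,0],"grip":36},{"linear":[-0.1,0,0],"rotation":[0,0,0],"grip":42},{"linear":[-0.3,0,0],"rotation":[0,0,0],"grip":42},{"linear":[-0.4,0,0],"rotation":[0,0,0],"grip":42},{"linear":[-0.5,-0.3,0],"rotation":[0,0,0],"grip":42},{"linear":[-0.6,-0.6,0],"rotation":[0,0,0],"grip":42},{"linear":[-0.6,-0.6,0],"rotation":[0,0,0],"grip":42},{"linear":[-0.6,-0.6,0],"rotation":[0,0,0],"grip":42},{"linear":[-0.6,-0.6,0],"rotation":[0,0,0],"grip":42},{"linear":[-0.6,-0.6,0],"rotation":[0,0,0],"grip":42},{"linear":[-0.6,-0.6,0],"rotation":[0,0,0],"grip":42}]';  python3 - <<'E'
from h import *
goto(138,-506,231,-np.pi/2)
for n in ("side","top"):
    p,D=capture(n); cv2.imwrite(f"pics/{n}22.png",cv2.resize(p[100:330,140:400],None,fx=3,fy=2.6)[:600,:800,::-1])
E
```

```text
time_s: 30.98
eef_pos: [418.4, 194.9, 242.8]
ee_rot: [0.502, 0.501, 0.5, -0.498]
force: [-0.2, -0.3, -0.3]
grip_width: 0.494
p [418.4 194.9 242.8] lin [ 0.0332 -0.9421  2.3335] rot [ 0.0063 -0.0012 -0.0097] F [-0.2 -0.3 -0.3] g 0.494 t 30.98 q6 1.75
```

View pics/top22.png

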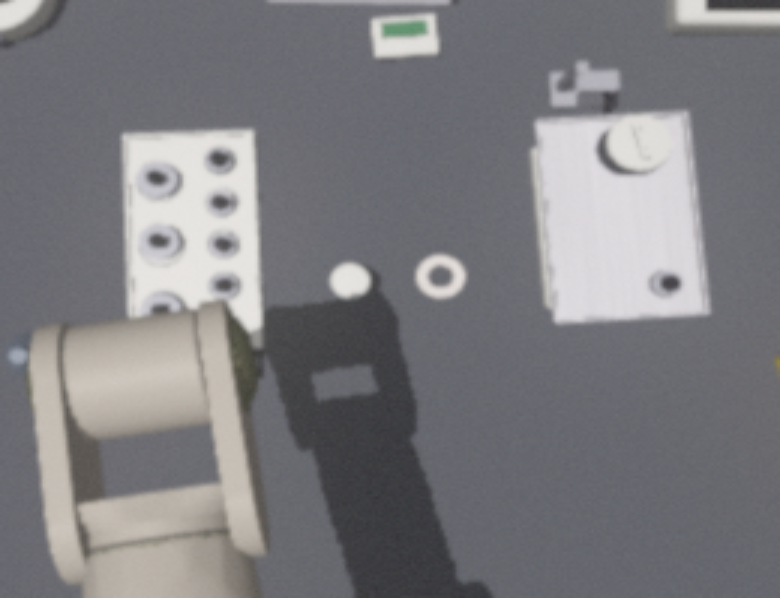

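View pics/side22.png

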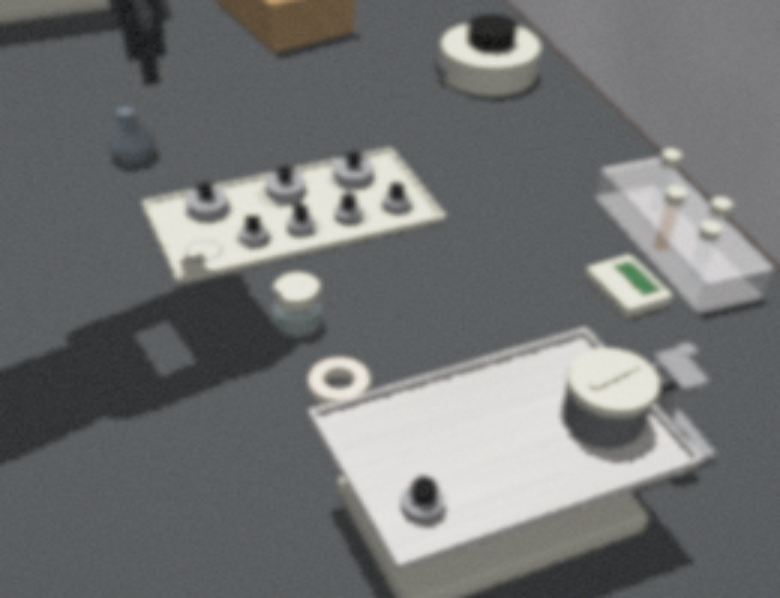

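```bash
python3 -m jog '[{"linear":[0,-0.2,1],"rotation":[0,0,0],"grip":42},{"linear":[0,-0.2,1],"rotation":[0,0,0],"grip":42},{"linear":[0,-0.2,1],"rotation":[0,0,0],"grip":42},{"linear":[0,-0.2,1],"rotation":[0,0,0],"grip":42},{"linear":[0,-0.2,1],"rotation":[0,0,0],"grip":42},{"linear":[0,-0.2,1],"rotation":[0,0,0],"grip":42},{"linear":[0,-0.2,1],"rotation":[0,0,0],"grip":42},{"linear":[0,-0.2,1],"rotation":[0,0,0],"grip":42},{"linear":[0,-0.2,1],"rotation":[0,0,0],"grip":42},{"linear":[0,-0.2,1],"rotation":[0,0,0],"grip":42},{"linear":[0,-0.2,1],"rotation":[0,0,0],"grip":42}]';  python3 -m jog '[{"linear":[0,-0.2,1],"rotation":[0,0,0],"grip":42},{"linear":[0,-0.2,1],"rotation":[0,0,0],"grip":42},{"linear":[0,-0.2,1],"rotation":[0,0,0],"grip":42},{"linear":[0,-0.2,1],"rotation":[0,0,0],"grip":42},{"linear":[0,-0.2,1],"rotation":[0,0,0],"grip":42},{"linear":[0,-0.2,1],"rotation":[0,0,0],"grip":42},{"linear":[0,-0.2,1],"rotation":[0,0,0],"grip":42},{"linear":[0,-0.2,1],"rotation":[0,0,0],"grip":42},{"linear":[0,-0.2,1],"rotation":[0,0,0],"grip":42},{"linear":[0,-0.2,1],"rotation":[0,0,0],"grip":42}]';python3 - <<'E'
from det import *
goto(138,-506,231,-np.pi/2)
p,D=capture("top"); c=calibration("top"); P=cloud(c,D)
cv2.imwrite("pics/top23.png",cv2.resize(p[110:240,170:390],None,fx=3.4,fy=3.4,interpolation=cv2.INTER_CUBIC)[:,:,::-1])
ex=np.array([.9987,.052]);ey=np.array([-.052,.9987]);t0=np.array([545,225.7])
for u,v,a in knobs(p,c,(165,235,135,245)):
    for k,z in (("s",33),("b",37)):
        q=onplane(c,u,v,z)[:2]-t0; print(k,(q@ex).round(1),(q@ey).round(1),end=" | ")
    print(round(a,1))
# pan surface
print("pan z",np.median(P[172:195,330:360,2]),"pan patch scale x", np.median(P[120:128,334:346,2]))
print(P[118:146:1,332:348,2].round(0).astype(int))
ps,Ds=capture("side"); cs=calibration("side"); 
cv2.imwrite("pics/side23.png",cv2.resize(ps[200:280,310:390],None,fx=7,fy=7,interpolation=cv2.INTER_CUBIC)[:,:,::-1])
E
```

```text
time_s: 32.0
eef_pos: [360.3, -105.1, 241.0]
ee_rot: [0.501, 0.5, 0.5, -0.499]
force: [-0.3, -0.2, 0.1]
grip_width: 0.492
time_s: 32.83
eef_pos: [301.9, -404.5, 240.0]
ee_rot: [0.501, 0.5, 0.501, -0.498]
force: [-0.2, 0.4, 0.3]
grip_width: 0.494
p [ 301.9 -404.5  240. ] lin [ 0.0281 -0.5474  0.3366] rot [ 0.0069 -0.005  -0.0031] F [-0.2  0.4  0.3] g 0.494 t 32.83 q6 0.4
s 102.0 -34.5 | b 101.4 -34.8 | 11.1
s 81.2 31.9 | b 80.6 31.3 | 10.1
s 49.0 -34.6 | b 48.5 -35.0 | 7.3
s 4.7 32.0 | b 4.4 31.5 | 7.2
s -2.8 -35.4 | b -3.1 -35.7 | 6.2
s -51.4 -35.5 | b -51.5 -35.8 | 5.9
s -79.8 32.2 | b -79.8 31.6 | 8.2
pan z 107.87004031989454 pan patch scale x -0.9343770393458044
[[   0   -4  -11    4   -1   -3    0   -3   -1   -1   -2    0   -4    1
     4   -2]
 [  -7   -1   -1   -1   -1   -4   -3   -1   -4   -1    1    1   -1   -2
     2    2]
 [  -4   -4    0   -2   -4   -2    1   -1   -2    3   -3    2   -2   -6
    -2   -3]
 [  -1   -2   -2   -3    2   -3    2   -4   -1   -4    0   -4   -6   -2
    -5   -2]
 [  -5   -6    2   -3    2    3   -1   -3    4    1   -4   -7    1   -2
    -1    0]
 
[... 1254 characters left out ...]
8    0
     0    5]
 [  12   14   13   14   14   14   12   15   13  105  108  106    1 1226
     1    1]
 [  17   17   16   10   13   14   17   10   10  104  104  103   -4   -2
     0    1]
 [  15   13   12   16   11   10   13   13   12  100  105  108    2   -4
     2   -4]
 [   8   11   15   12   12    9   10   11    9   -6  105  103   -1    2
    -2   -7]
 [  -1   -2   -3    4    0   -1   -4   -3    1   -7  104  111    2   -2
     0    1]
 [  -1    1   -1   -2   -1   -2    0    0   -2   -3  106  108    1    1
    -4   -1]
 [  -1   -1    0   -4   -3   -1    3    2    1   -1  105  108    3    0
    -1    0]
 [   0    1   -1    3  120  113  115  113  117  115  114  116  113  118
   118  118]]
```

View pics/top23.png

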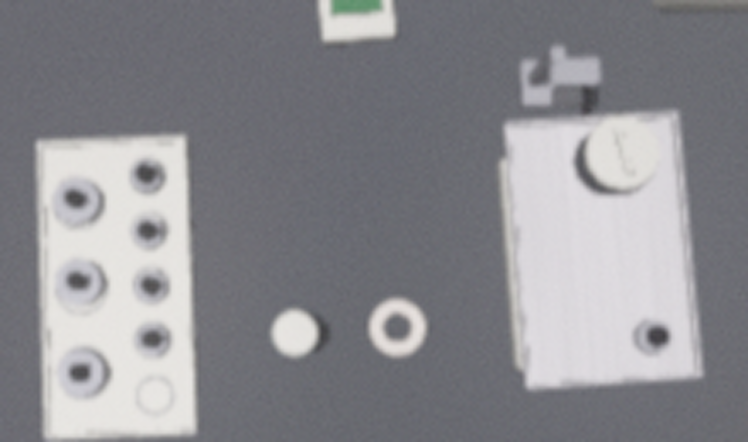

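View pics/side23.png

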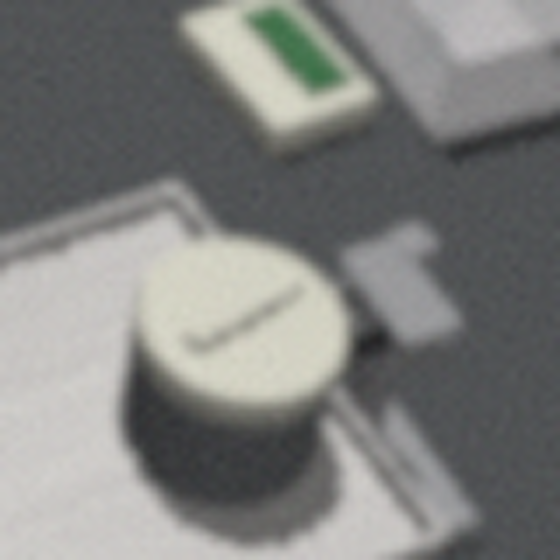

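```bash
python3 -c "
from rig import *
s=sense();print(s['time_s'],s['force']);print(finish_job())"
```

```text
32.9333 [ 0.20133643 -0.27591595 -0.35885332]
the job is handed in; nothing more can be done
None
```

The job is handed in after 33 s of robot time; no verdict was reported, so this rests on my own checks.

**What I did:** The gauge is the tall one (its top measured about 114 mm high). I took the big weight off the pan and left the bucket and the small weight standing on it. All three big weights and the four small bench weights now stand in their tray rings. One small weight was knocked about 2 cm off its ring partway through, and I put it back.

**Last checks:**
- **Pan:** it measured about 108–109 mm high. That puts the pointer at about 105–106 mm, against a target of 106 ± 5 mm.
- **Tray:** all weights looked upright. Six of the seven are within about 3 mm of their ring centres. The middle big one is about 4.5 mm off along x, so I left it, as the limit is 9 mm.
- **Surroundings:** the gauge, jar and tape roll look unmoved in the top view, and so does the bulb in the side view. The arm is clear of everything.

No check failed. The side camera was too coarse, and the bucket too much in the way, to see the pointer between the tabs directly. Its height comes only from the top camera's depth readings.

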